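# Load the parts tray and slide it home on the enamel shelf

## Task

Put every loose viewer part on the bench (ivory-coloured knobs, brass hinges and smoky prisms, however many there are) into the aluminium parts tray while it stands on the bench. Swing the brass keeper on the shelf out of the way, carry the tray level by its wooden grip, so that nothing falls out, set it down between the rails of the enamel tray-shelf in front of the hood, and slide it in under the hood until you feel it hard against the hidden stop; leave it there with all the parts in it and swing the keeper fully shut across the mouth behind it. Do not disturb the card carrier, the loupe or the loose screwdriver.

Things in the scene. Friction and masses are not known exactly. Their poses are not given: they have to be found in the camera images.
- tray_shelf: White chipped-enamel tray-shelf, fixed, 290 mm wide (y). Origin on the bench, midway between its rails, below the front edge of its hood; +x is the way the parts tray slides in. Floor 30 mm above the origin, from x = -170 to +100 mm; the near end (-170) has no lip. Two side rails along it, 16 mm above the floor, 266 mm apart inside. A magnetic strip with screwdrivers stands on the hood's rear.
- hood_edge (a point): Middle of the front edge of the shelf's hood (flat roof over shelf x = 0 to 100 mm; underside 40 mm, top 44 mm above the floor; strip and screwdrivers at x = 78 to 98 mm, up to 165 mm above the bench). The point is at floor height. Under the hood, unseen, two fixed rubber stop pads face the tray, 18 to 44 mm in from this edge, differing each time: the tray's leading wall meets both squarely.
- plate (a joint): Light brass sensing plate under the hood, between the stop pads, sprung outward (0.3 to 0.8 N). 0 = free, standing 10 mm in front of the stop pads; it reads 0.010 m when the tray is hard against the stop pads. It springs back to 0 unless the tray stays there.
- keeper (a joint): Brass swivel keeper on top of the shelf's +y rail, pivot at shelf x = -125, y = +139 mm; its arm is 60 mm long with a lug that reaches below the rail top. 0 = shut, arm square across the shelf's mouth behind the tray (pointing to shelf -y), in the tray's way; it opens by swinging back towards the robot: 1.57 = arm along the rail, pointing to shelf -x. Stays where left (0.04 N m).
- keeper_pin (a point): Point on the axis of the keeper's upright ivory-coloured pin handle, 6 mm below its top: a round pin 12 mm in diameter, 39 mm tall above the arm, 50 mm from the pivot. Its top is 97 mm above the bench. It can be pinched from above.
- parts_tray: Loose open aluminium parts tray, about 0.5 kg, 120 mm (its x) by 250 mm (its y), walls 18 mm high and 4 mm thick, floor 4 mm thick. Origin at the centre of its underside. Either long side may lead into the shelf. Sliding it on the shelf takes about 3 to 7 N; at the stop the push rises sharply.
- tray_grip (a point): Centre of the tray's cherrywood grip block, 73 mm above the tray's origin: 16 mm thick (tray x), 44 mm long (tray y), 24 mm high, on a post 12 by 24 mm in the middle of the tray. Taken from above, fingers closing along the tray's x.
- card_carrier: Bystander: loose cherrywood card carrier, a bar 50 by 170 mm with two upright posts 60 mm high. Origin at the centre of its underside.
- loupe: Bystander: loose black eye loupe, 38 mm in diameter, 36 mm high. Origin at the centre of its underside.
- screwdriver: Bystander: loose screwdriver about 130 mm long lying on the bench beyond the parts. Origin at its underside, at about its middle.
- knob1: Turned ivory-coloured resin knob of a viewer, standing on its flat foot, 28 mm in diameter at the foot, about 25 mm above, 26 mm high, 30 g. Origin at the centre of its underside, z along its axis. May be absent.
- hinge1: Folded brass hood hinge, 28 mm long (x) by 20 mm wide (y), leaves 10 mm thick with a barrel along x on top, 17 mm high in all, 45 g. Origin at the centre of its underside. May be absent.
- prism1: Smoky glass three-sided prism lying on a face, 30 mm long (x, with flat upright ends), 27 mm wide (y) at the bottom, ridge on top 23 mm high, 35 g. Origin at the centre of its underside. May be absent.
- knob2: Turned ivory-coloured resin knob of a viewer, standing on its flat foot, 28 mm in diameter at the foot, about 25 mm above, 26 mm high, 30 g. Origin at the centre of its underside, z along its axis. May be absent.
- hinge2: Folded brass hood hinge, 28 mm long (x) by 20 mm wide (y), leaves 10 mm thick with a barrel along x on top, 17 mm high in all, 45 g. Origin at the centre of its underside. May be absent.
- prism2: Smoky glass three-sided prism lying on a face, 30 mm long (x, with flat upright ends), 27 mm wide (y) at the bottom, ridge on top 23 mm high, 35 g. Origin at the centre of its underside. May be absent.

How it is judged:
By the outcome, as a careful person would: the job done as asked, in the order asked, and still so for the second after the job is handed in, with the robot touching nothing.
Of knob1, knob2, hinge1, hinge2, prism1, prism2 only 4 to 6 are there at a start; the rules pass over those that are not, and their reading is None.
At some moment in a run one of knob1, knob2, hinge1, hinge2, prism1, prism2 may be knocked a few centimetres aside while the robot is not near it.
It also fails if it takes over 210 s, if anything falls off the work surface, if the arm or the gripper's body presses on something with over 40 N, if the wrist force passes 120 N, or if a joint passes its speed limit or range.

## Robot

A 6-joint arm with a two-finger parallel gripper is mounted at the origin on the work surface. World frame = base frame: x ahead of the robot, y to its left, z up, the work surface at z = 0. Lengths are in m, angles in rad, forces in N, time in s.
With the tool pointing down it reaches from about 0.35 to 0.975 m from the base axis. Payload 4.9 kg.
Tool frame: the origin (TCP) lies on the mounting face of the last link; the fingertips stand 173 mm ahead of it and the grasp point (between the pads) lies ctrl.pinch_z ahead of it (ctrl.pinch_z is the distance from the TCP to the grasp point, in m); z points along the fingers, y is the line along which they close (so a half turn about z gives the same grasp; the last joint's range is limited). The gripper opens to 85 mm and grips with 20 to 120 N. Pads are 22 mm wide; open, the fingers measure 114 mm over their backs; the gripper's body (76 mm by 85 mm) begins 54 mm behind the grasp point. The pads swing forward as they close: fully open they stand 13 mm farther back than shut.
Start: joints at [-1.316, 0.053, 1.613, -0, 1.476, -0.119], TCP at [0.228, -0.582, 0.405] pointing down, gripper open.
Joint ranges: [-3.01, 3.01], [-1.01, 2.22], [0.06, 2.58], [-1.02, 4.17], [0.09, 2.62], [-3.14, 3.14]. Speed limits (rad/s): [2.57, 2.57, 3.14, 3.14, 3.14, 3.14].

## Interface

Orientations are given as a rotation vector (axis times angle).
In Python, from station import telemetry, eyes, ctrl gives the robot as it stands.
- The arm moves only by the tool apply_moves, never from a script. Its argument "plan" is a list of rows, each a list of 5 numbers: the finger opening in m, from 0 to 0.0854, then the shift along the tool's x, y, z in m, then the turn about the tool's z in rad. In form: [[jaw, x, y, z, roll], ...]. A call has 1 to 12 rows; each row is the pose to reach, as a shift and turn from the pose commanded when the call began, along the tool's axes at that moment; what a row does not reach only later rows make up. A row lasts 1/12 s, in which the tool goes at most 41.7 mm and 7.16 degrees, less where a joint would pass 70% of its speed; a pose out of reach is approached as far as the arm can. A call with a gripper value outside its range is refused whole. The fingers move at their own pace and stop on an object; "newtons" is the grip in N (left out, the last holds). Time passes only in rows, so rows that repeat a pose let the fingers close. It gives the time, the measured TCP pose, the force, the opening and the grip force at its end, in the units of the state.
- telemetry.get_obs(): the state, without advancing time (a new reading comes with each control period).
- eyes.get_image(name): name is "scene" or "side" or "wrist"; returns a dict with "img" (420x560x3 uint8, blue, green, red), "range_z" (420x560 float32, m along the optical axis (not along the pixel's ray), 0 where there is no reading), "K" (3x3 intrinsics, pixels), "pose" (4x4, takes a point from camera to world coordinates); the wrist camera has in their place "hand_eye" (4x4, takes a point from camera to tool coordinates, whose origin is the TCP and whose axes are the flange's). Camera axes: x right, y down, z forward; pixel columns grow to the right and rows downward; lengths in m; the calibration is good to about 2 mm. A picture is of the moment at which its call begins: read the wrist's pose just before it.
- ctrl.finish_job(): hands the job in; it is judged then, once.
Trained networks look in a picture, given as the dict that the camera call returned (one of the last four; its "shot" number tells which), for a name from the list of things; names that differ only in an ending like _2 or _b are one class to them, and where a whole thing is asked for, a point or a joint stands for the part that bears it (a point fixed in the world has none). Each returns a list of dicts, best first, with "confidence" (0 to 1); they miss things now and then, are a little off and sometimes report something else, mostly with a low value. They report only what shows in the picture. A call takes as long as a camera call.
- eyes.search_frame(thing, picture): "box" ([left, top, right, bottom] in pixels, round what is visible of it).
- eyes.outline_of(thing, picture): "region" (420x560 bool, what is visible of it) and "box" ([left, top, right, bottom] in pixels, round what is visible of it).
- eyes.tip_of(thing, picture): "point" ([column, row] in pixels: a listed point, or the origin of a listed thing).
The state is a dict: "t": time; "q": joint angles; "dq": joint speeds; "effort": joint torques, N m; "tool_pos": TCP position; "tool_rot": TCP orientation; "contact_force": force on the tool from outside, world axes, zero at the start; "wrist_torque": the same for the moment, N m; "opening": finger opening in m; "grip_force": force on a finger pad.
Only numpy, scipy, OpenCV 4.12 (cv2) and the standard library are available. Lean on these libraries where they do the work, as an engineer would, in place of code of your own. Each camera call takes 0.05 s, during which the arm holds its last target. There are 200 camera calls.

## Working session

There is one attempt and no reset: what is moved stays moved. The work goes in short steps, Python scripts to look and compute and a tool call to move; the robot and the scene stay as the last step left them, time stands still between calls to the robot, and variables do not carry over. Pictures are saved under pics/ and viewed, at most 14 in all, crops included, and the job is handed in when it is done.

Besides the shell and the picture viewer there is one more tool, called after "Emit:" in YAML: its name, and indented under it one key for each argument. apply_moves: Moves the arm, as the interface text tells. Its arguments: {"type":"object","properties":{"plan":{"type":"array","items":{"type":"array","items":{"type":"number"}}},"newtons":{"type":"number"}},"required":["plan"]}

```bash
ls; mkdir -p pics
cat > h.py <<'E'
import numpy as np, cv2
from scipy.spatial.transform import Rotation as R
from station import telemetry, eyes, ctrl
def shot(n):
    o=telemetry.get_obs(); p=eyes.get_image(n)
    if n=="wrist":
        T=np.eye(4);T[:3,:3]=R.from_rotvec(o["tool_rot"]).as_matrix();T[:3,3]=o["tool_pos"]
        p["P"]=T@p["hand_eye"]
    else: p["P"]=np.array(p["pose"])
    return p
def cloud(p,m):
    v,u=np.nonzero(m&(p["range_z"]>0)); z=p["range_z"][v,u]; K=p["K"]
    c=np.stack([(u-K[0,2])/K[0,0]*z,(v-K[1,2])/K[1,1]*z,z,np.ones_like(z)])
    return (p["P"]@c)[:3].T
def ray(p,uv,z):
    K=p["K"];d=p["P"][:3,:3]@np.array([(uv[0]-K[0,2])/K[0,0],(uv[1]-K[1,2])/K[1,1],1]);o=p["P"][:3,3]
    return o+d*(z-o[2])/d[2]
E
python3 - <<'E'
from h import *
o=telemetry.get_obs();print({k:np.round(v,3) for k,v in o.items()},ctrl.pinch_z)
for n in("scene","side","wrist"):
    p=shot(n);cv2.imwrite(f"pics/{n}0.png",p["img"])
    print(n,np.round(p["P"],3).tolist(),p["K"][0,0])
    for t in["tray_shelf","parts_tray","tray_grip","keeper_pin","hood_edge","keeper","card_carrier","loupe","screwdriver","knob1","hinge1","prism1"]:
        r=eyes.tip_of(t,p) if t!="keeper" else []
        b=eyes.search_frame(t,p) if t in("knob1","hinge1","prism1","keeper") else []
        print(t,[(np.round(x["point"]).tolist(),round(x["confidence"],2)) for x in r[:4]],[(np.round(x["box"]).tolist(),round(x["confidence"],2)) for x in b[:4]])
E
```

```text
pics
{'t': np.float64(0.0), 'q': array([-1.316,  0.053,  1.614,  0.   ,  1.476, -0.119]), 'dq': array([-0.001, -0.   , -0.001, -0.   , -0.   , -0.001]), 'effort': array([-2.0000e-03, -3.9369e+01, -3.7018e+01, -0.0000e+00,  7.0000e-03,
       -0.0000e+00]), 'tool_pos': array([ 0.228, -0.582,  0.403]), 'tool_rot': array([-3.085, -0.583,  0.   ]), 'contact_force': array([ 0.181, -0.02 , -0.278]), 'wrist_torque': array([-0.067,  0.054, -0.05 ]), 'grip_force': np.float64(0.0), 'opening': np.float64(0.085)} 0.1547
scene [[-0.775, 0.34, -0.533, 1.022], [0.632, 0.445, -0.635, 0.494], [0.021, -0.829, -0.56, 0.541], [0.0, 0.0, 0.0, 1.0]] 406.2874731003906
tray_shelf [([192.0, 192.0], 0.78), ([412.0, 301.0], 0.36)] []
parts_tray [([410.0, 299.0], 0.61)] []
tray_grip [([418.0, 273.0], 0.78)] []
keeper_pin [([252.0, 151.0], 0.59), ([192.0, 190.0], 0.36)] []
hood_edge [([423.0, 272.0], 0.69), ([191.0, 180.0], 0.59)] []
keeper [] [([252.0, 151.0, 271.0, 177.0], 0.65)]
card_carrier [([218.0, 322.0], 0.8), ([328.0, 356.0], 0.55)] []
loupe [([330.0, 354.0], 0.91), ([418.0, 271.0], 0.55)] []
screwdrive
[... 1059 characters left out ...]
, 0.56), ([363.0, 279.0], 0.53)] [([358.0, 267.0, 370.0, 284.0], 0.8), ([277.0, 215.0, 289.0, 231.0], 0.55)]
hinge1 [([330.0, 310.0], 0.74), ([316.0, 239.0], 0.43)] [([307.0, 227.0, 320.0, 243.0], 0.65), ([322.0, 300.0, 344.0, 319.0], 0.53)]
prism1 [([286.0, 290.0], 0.8), ([256.0, 267.0], 0.79)] [([246.0, 256.0, 263.0, 274.0], 0.67), ([276.0, 275.0, 295.0, 296.0], 0.58)]
wrist [[0.365, -0.893, -0.262, 0.296], [-0.931, -0.35, -0.103, -0.556], [0.001, 0.282, -0.959, 0.373], [0.0, 0.0, 0.0, 1.0]] 296.11132007873795
tray_shelf [] []
parts_tray [] []
tray_grip [] []
keeper_pin [] []
hood_edge [] []
keeper [] []
card_carrier [] []
loupe [] []
screwdriver [] []
knob1 [] []
hinge1 [] []
prism1 [] []
```

View pics/scene0.png

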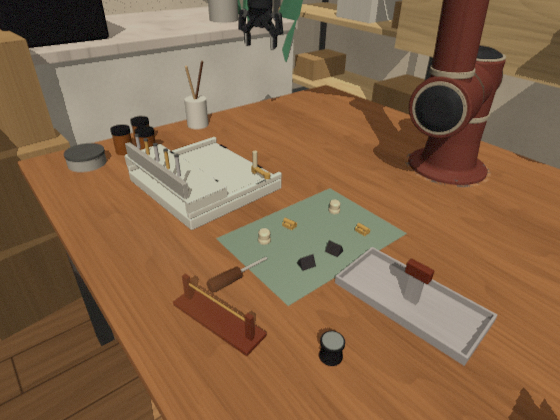

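View pics/side0.png

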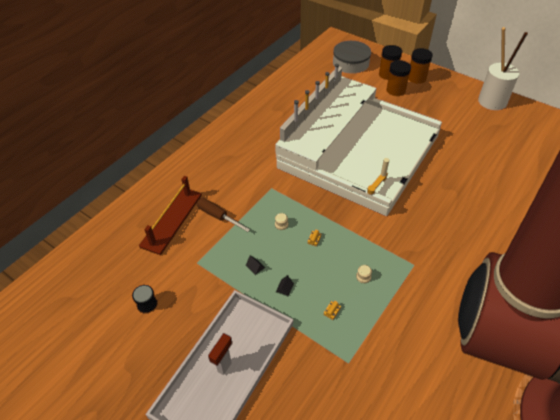

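Six parts lie on the green mat. In the side view the knobs are at (281,221) and (364,273), the hinges at (314,237) and (332,310), and the prisms at (255,265) and (286,286). The tray is bottom left, the shelf top right, and the keeper is at (377,180), swung partly shut. Next I'll get metric positions.

Run:
```python
from h import *
import numpy as np
for n in("side","scene"):
    p=shot(n); print(n)
    for t in["knob1","hinge1","prism1","loupe","screwdriver","card_carrier","keeper","parts_tray","tray_shelf"]:
        for r in eyes.outline_of(t,p)[:4]:
            if r["confidence"]<.3: continue
            c=cloud(p,r["region"]); 
            if len(c)<5: continue
            cc=c[c[:,2]>.006]
            rect=cv2.minAreaRect((cc[:,:2]*1000).astype(np.float32)) if len(cc)>3 else None
            print(t,round(r["confidence"],2),np.round(r["box"]).tolist(),len(cc),"zmax",np.percentile(c[:,2],98).round(3),"med",np.median(cc,0).round(3), [np.round(x,0) for x in rect])
    for t,z in[("tray_grip",.073),("keeper_pin",.091),("hood_edge",.03),("parts_tray",0),("tray_shelf",0)]:
        for r in eyes.tip_of(t,p)[:2]: print(t,round(r["confidence"],2),np.round(r["point"]),ray(p,r["point"],z).round(3))
```

```text
side
knob1 0.58 [275.0, 214.0, 286.0, 230.0] 168 zmax 0.029 med [ 0.614 -0.041  0.023] [array([617., -44.]), array([24., 25.]), np.float64(37.0)]
knob1 0.56 [356.0, 268.0, 370.0, 284.0] 201 zmax 0.028 med [ 0.418 -0.03   0.024] [array([420., -34.]), array([24., 25.]), np.float64(78.0)]
hinge1 0.72 [309.0, 227.0, 319.0, 246.0] 133 zmax 0.018 med [ 0.541 -0.051  0.012] [array([543., -53.]), array([20., 31.]), np.float64(16.0)]
hinge1 0.48 [321.0, 300.0, 344.0, 319.0] 183 zmax 0.018 med [0.427 0.063 0.012] [array([429.,  61.]), array([20., 30.]), np.float64(0.0)]
prism1 0.69 [245.0, 259.0, 262.0, 274.0] 153 zmax 0.023 med [0.597 0.069 0.015] [array([599.,  67.]), array([23., 31.]), np.float64(76.0)]
prism1 0.67 [273.0, 274.0, 294.0, 297.0] 175 zmax 0.024 med [0.523 0.073 0.014] [array([525.,  70.]), array([21., 31.]), np.float64(15.0)]
loupe 0.75 [133.0, 288.0, 158.0, 314.0] 472 zmax 0.039 med [0.702 0.246 0.036] [array([708., 244.]), array([35., 39.]), np.float64(68.0)]
screwdriver 0.85 [196.0, 197.0, 245.0, 229.0] 436 zmax 0.027 med [0.742 0.016 0.021] [array([723.,  12.]), array([128
[... 1986 characters left out ...]
 ] [array([809.,  77.]), array([ 50., 170.]), np.float64(15.0)]
keeper 0.67 [253.0, 150.0, 270.0, 177.0] 201 zmax 0.096 med [ 0.503 -0.237  0.056] [array([ 490., -243.]), array([118.,  33.]), np.float64(66.0)]
parts_tray 0.94 [336.0, 246.0, 497.0, 368.0] 2959 zmax 0.083 med [0.522 0.261 0.017] [array([516., 251.]), array([124., 251.]), np.float64(7.0)]
tray_shelf 0.69 [122.0, 134.0, 282.0, 232.0] 8546 zmax 0.133 med [ 0.658 -0.267  0.036] [array([ 606., -420.]), array([273., 489.]), np.float64(4.0)]
tray_grip 0.62 [418. 273.] [0.522 0.255 0.073]
keeper_pin 0.67 [254. 154.] [ 0.504 -0.238  0.091]
hood_edge 0.71 [193. 180.] [ 0.637 -0.311  0.03 ]
parts_tray 0.74 [409. 300.] [0.515 0.249 0.   ]
```

Emit:
apply_moves:
  plan:
    - [0.085,0.245,-0.227,0.02,-0.6]
    - [0.085,0.245,-0.227,0.02,-0.6]
    - [0.085,0.245,-0.227,0.02,-0.6]
    - [0.085,0.492,-0.454,0.043,-1.196]
    - [0.085,0.492,-0.454,0.043,-1.196]
    - [0.085,0.492,-0.454,0.043,-1.196]
    - [0.085,0.492,-0.454,0.043,-1.196]
    - [0.085,0.492,-0.454,0.043,-1.196]
    - [0.085,0.492,-0.454,0.043,-1.196]
    - [0.085,0.492,-0.454,0.043,-1.196]
    - [0.085,0.492,-0.454,0.043,-1.196]
    - [0.085,0.492,-0.454,0.043,-1.196]

```text
t: 4.9
tool_pos: [0.4463, -0.1308, 0.3731]
tool_rot: [2.222, 2.219, 0.001]
contact_force: [0.5, -1.0, -0.5]
opening: 0.0849
grip_force: 0.0
```

```bash
cat >> h.py <<'E'
def state():
    o=telemetry.get_obs();M=R.from_rotvec(o["tool_rot"]).as_matrix();return o,M,np.degrees(np.arctan2(M[1,0],M[0,0]))
def go(x,y,z,phi=None,pinch=True):
    "shift & roll from now to put the pinch point (or TCP) there with tool x at phi deg"
    o,M,f=state();d=M.T@(np.array([x,y,z+(ctrl.pinch_z if pinch else 0)])-o["tool_pos"])
    return np.round(d,4).tolist(), 0 if phi is None else round(np.radians((f-phi+180)%360-180),3)
E
python3 - <<'E'
from h import *
o,M,f=state();print(o["t"],o["tool_pos"],f,np.round(M[:,2],3)); print(go(.52,.02,.36,90,False))
E
```

```text
4.9 [ 0.44629424 -0.13082191  0.37314372] 89.94086827122234 [ 0.001 -0.001 -1.   ]
([0.1509, 0.0735, 0.0131], np.float64(-0.001))
```

Emit:
apply_moves:
  plan:
    - [0.085,0.15,0.073,0.013,0]
    - [0.085,0.15,0.073,0.013,0]
    - [0.085,0.15,0.073,0.013,0]
    - [0.085,0.15,0.073,0.013,0]
    - [0.085,0.15,0.073,0.013,0]
    - [0.085,0.15,0.073,0.013,0]
    - [0.085,0.15,0.073,0.013,0]

```text
t: 5.48
tool_pos: [0.5191, 0.0171, 0.3598]
tool_rot: [2.222, 2.221, -0.001]
contact_force: [-0.7, 0.1, 0.2]
opening: 0.0851
grip_force: 0.0
```

```bash
cat > meas.py <<'E'
from h import *
def parts(p,names=("knob1","hinge1","prism1"),minc=.3):
    for t in names:
        for r in eyes.outline_of(t,p)[:5]:
            if r["confidence"]<minc: continue
            c=cloud(p,r["region"]);c=c[(c[:,2]>.006)]
            if len(c)<20: continue
            rc=cv2.minAreaRect((c[:,:2]*1000).astype(np.float32));(w,h),a=rc[1],rc[2]
            long=(a if w>h else a+90)%180
            top=c[c[:,2]>np.percentile(c[:,2],85)]
            print(t,round(r["confidence"],2),np.round(r["box"]).tolist(),len(c),"z",np.percentile(c[:,2],97).round(3),"ctr",np.round(rc[0],1),"size",np.round(sorted(rc[1])),"long",round(long),"topctr",(top.mean(0)*1000).round(1))
E
python3 - <<'E'
from meas import *
p=shot("wrist");cv2.imwrite("pics/w1.png",p["img"]);print(state()[0]["tool_pos"]);parts(p)
E
```

```text
[0.51895138 0.01645364 0.35989177]
knob1 0.88 [185.0, 222.0, 211.0, 249.0] 502 z 0.026 ctr [421.9 -34.3] size [24. 26.] long 135 topctr [422.3 -35.2  25.3]
knob1 0.68 [352.0, 233.0, 382.0, 257.0] 506 z 0.026 ctr [618.7 -45.6] size [25. 25.] long 96 topctr [618.9 -46.4  25.7]
hinge1 0.93 [184.0, 132.0, 208.0, 165.0] 514 z 0.016 ctr [430.3  60.2] size [20. 28.] long 93 topctr [430.5  60.5  16. ]
hinge1 0.78 [292.0, 237.0, 314.0, 264.0] 407 z 0.016 ctr [544.1 -53.3] size [20. 29.] long 104 topctr [544.5 -54.2  16.1]
prism1 0.73 [340.0, 130.0, 377.0, 162.0] 537 z 0.022 ctr [599.9  64.6] size [19. 31.] long 166 topctr [599.6  64.5  21. ]
prism1 0.67 [273.0, 124.0, 303.0, 158.0] 518 z 0.022 ctr [527.1  69.6] size [20. 30.] long 105 topctr [527.1  69.4  21. ]
```

View pics/w1.png

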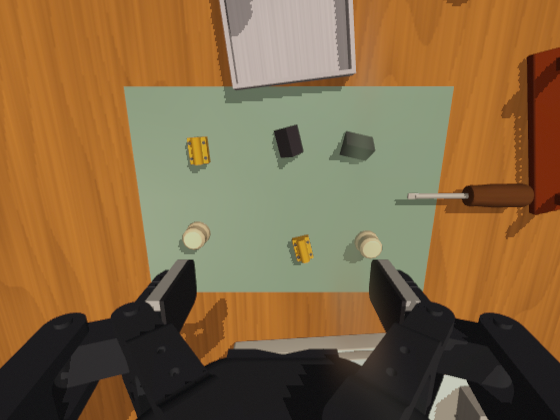

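The image matches the detections: hinges at (198,150) and (303,249), prisms at (288,141) and (357,146), knobs at (196,236) and (369,244), and the tray edge at the top. I'll plan one pick-and-place per part.

```bash
cat > cyc.py <<'E'
from h import *
TC=np.array([.516,.251]);TA=7.
def tray(x,y):
    c,s=np.cos(np.radians(TA)),np.sin(np.radians(TA));return TC+[c*x-s*y,s*x+c*y]
def cyc(part,phi,xy,pphi,zp=.0215,zt=.029):
    o,M,f=state();pos=np.array(o["tool_pos"]);q=[*tray(*xy)]
    out=[]
    for n,P,ph in[("above part",[*part,.09],phi),("down",[*part,zp],phi),("lift",[*part,.15],phi),("over tray",[*q,.15],pphi),("lower",[*q,zt],pphi)]:
        P=np.array(P)+[0,0,ctrl.pinch_z];a=np.radians(f)
        ax=np.array([[np.cos(a),np.sin(a),0],[np.sin(a),-np.cos(a),0],[0,0,-1]])
        print(n,np.round(ax@(P-pos),3).tolist(),"roll",round(np.radians((f-ph+180)%360-180),2));pos,f=P,ph
E
python3 -c "
from cyc import *
cyc((.527,.0695),15,(-.033,.080),7)"
```

```text
above part [0.054, 0.008, 0.115] roll 1.31
down [0.0, 0.0, 0.068] roll 0.0
lift [0.0, 0.0, -0.128] roll 0.0
over tray [0.015, -0.262, 0.0] roll 0.14
lower [0.0, 0.0, 0.121] roll 0.0
```

Emit:
apply_moves:
  plan:
    - [0.055,0.054,0.008,0.115,1.31]
    - [0.055,0.054,0.008,0.115,1.31]
    - [0.055,0.054,0.008,0.115,1.31]
    - [0.055,0.054,0.008,0.115,1.31]
    - [0.055,0.054,0.008,0.115,1.31]
    - [0.055,0.054,0.008,0.115,1.31]
    - [0.055,0.054,0.008,0.115,1.31]
    - [0.055,0.054,0.008,0.115,1.31]
    - [0.055,0.054,0.008,0.115,1.31]
    - [0.055,0.054,0.008,0.115,1.31]
    - [0.055,0.054,0.008,0.115,1.31]
    - [0.055,0.054,0.008,0.115,1.31]

```text
t: 6.68
tool_pos: [0.5272, 0.0699, 0.2451]
tool_rot: [3.116, 0.403, 0.001]
contact_force: [0.1, 0.4, -0.3]
opening: 0.0546
grip_force: 0.0
```

Emit:
apply_moves:
  plan:
    - [0.055,0,0,0.03,0]
    - [0.055,0,0,0.055,0]
    - [0.055,0,0,0.068,0]
    - [0.055,0,0,0.068,0]
    - [0.02,0,0,0.068,0]
    - [0.015,0,0,0.068,0]
    - [0.015,0,0,0.068,0]
    - [0.015,0,0,0.068,0]
    - [0.015,0,0,0.068,0]
  newtons: 30

```text
t: 7.43
tool_pos: [0.528, 0.071, 0.1785]
tool_rot: [3.115, 0.407, 0.005]
contact_force: [-1.4, -0.3, 3.3]
opening: 0.0291
grip_force: 31.3
```

```bash
python3 -c "
from h import *
o,M,f=state();print(o['t'],o['tool_pos'],f,o['opening'],o['grip_force'],o['contact_force'])"
```

```text
7.4333 [0.52803534 0.07104542 0.17847327] 14.897969916717871 0.029085290256166647 31.325061321258545 [-1.41172773 -0.30514063  3.2815465 ]
```

Emit:
apply_moves:
  plan:
    - [0.015,0,0,-0.04,0]
    - [0.015,0,0,-0.08,0]
    - [0.015,0,0,-0.126,0]
    - [0.015,0.005,-0.09,-0.126,0.14]
    - [0.015,0.015,-0.262,-0.126,0.14]
    - [0.015,0.015,-0.262,-0.126,0.14]
    - [0.015,0.015,-0.262,-0.126,0.14]
    - [0.015,0.015,-0.262,-0.126,0.14]
    - [0.015,0.015,-0.262,-0.126,0.14]
    - [0.015,0.015,-0.262,-0.126,0.14]
    - [0.015,0.015,-0.262,-0.126,0.14]
    - [0.015,0.015,-0.262,-0.126,0.14]

```text
t: 8.43
tool_pos: [0.4739, 0.3289, 0.303]
tool_rot: [3.135, 0.192, 0.0]
contact_force: [0.4, 0.1, -0.1]
opening: 0.0287
grip_force: 30.9
```

Run:
```python
from cyc import *
print(state()[0]["opening"],state()[0]["tool_pos"]); print(go(*tray(-.033,.08),.15,7))
p=shot("wrist");cv2.imwrite("pics/w2.png",p["img"])
c=cloud(p,np.ones((420,560),bool)); c=c[(c[:,2]>.012)&(c[:,2]<.022)&(c[:,0]>.4)&(c[:,0]<.65)&(c[:,1]>.08)&(c[:,1]<.4)]
print(cv2.minAreaRect((c[:,:2]*1000).astype(np.float32)))
for r in eyes.tip_of("tray_grip",p)[:2]: print(r["confidence"],ray(p,r["point"],.073))
```

```text
0.02873554820788528 [0.47394045 0.328864   0.30295906]
([-0.0007, 0.0024, -0.0017], np.float64(-0.0))
((516.8109741210938, 251.06613159179688), (120.42902374267578, 251.1584014892578), 6.649755001068115)
0.77 [0.51900284 0.25258082 0.073     ]
```

View pics/w2.png

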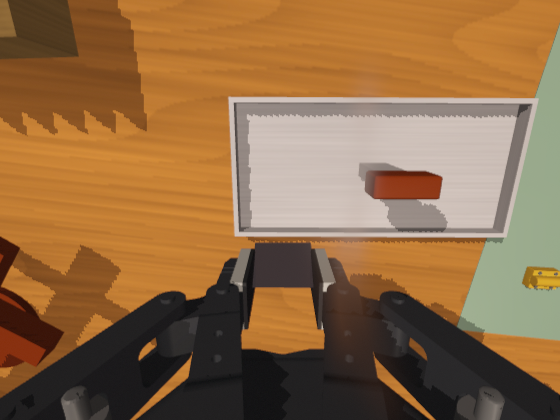

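The prism is held between the fingers at (283,265), and the tray centre is confirmed at (517,251) mm. Placing it now.

Emit:
apply_moves:
  plan:
    - [0.015,0,0.002,0.04,0]
    - [0.015,0,0.002,0.08,0]
    - [0.015,0,0.002,0.107,0]
    - [0.015,0,0.002,0.118,0]
    - [0.015,0,0.002,0.118,0]
    - [0.042,0,0.002,0.118,0]
    - [0.042,0,0.002,0.118,0]
    - [0.042,0,0.002,0.118,0]
    - [0.042,0,0.002,0.08,0]
    - [0.05,0,0.002,0.04,0]
    - [0.05,0,0.002,0,0]
    - [0.05,0,0.002,0,0]

```text
t: 9.53
tool_pos: [0.4774, 0.3275, 0.3142]
tool_rot: [-3.128, -0.188, -0.026]
contact_force: [1.6, 0.9, 1.8]
opening: 0.0499
grip_force: 0.0
```

Run:
```python
from meas import *
from cyc import *
p=shot("wrist");parts(p)
cyc((.600,.0645),76,(.033,.080),7,.0235,.030)
```

```text
hinge1 0.83 [512.0, 268.0, 557.0, 291.0] 568 z 0.016 ctr [430.7  60.8] size [20. 30.] long 94 topctr [430.7  61.4  15.9]
prism1 0.78 [270.0, 200.0, 302.0, 223.0] 719 z 0.025 ctr [473.3 323.5] size [23. 30.] long 97 topctr [473.5 323.4  24.6]
above part [0.094, 0.275, 0.058] roll -1.21
down [0.0, 0.0, 0.066] roll 0.0
lift [0.0, 0.0, -0.126] roll 0.0
over tray [0.247, -0.124, 0.0] roll 1.2
lower [0.0, 0.0, 0.12] roll 0.0
```

Emit:
apply_moves:
  plan:
    - [0.05,0.094,0.275,0,-1.21]
    - [0.05,0.094,0.275,0,-1.21]
    - [0.05,0.094,0.275,0,-1.21]
    - [0.05,0.094,0.275,0,-1.21]
    - [0.05,0.094,0.275,0,-1.21]
    - [0.05,0.094,0.275,0,-1.21]
    - [0.05,0.094,0.275,0,-1.21]
    - [0.05,0.094,0.275,0,-1.21]
    - [0.05,0.094,0.275,0.02,-1.21]
    - [0.05,0.094,0.275,0.058,-1.21]
    - [0.05,0.094,0.275,0.058,-1.21]
    - [0.05,0.094,0.275,0.058,-1.21]

```text
t: 10.73
tool_pos: [0.5987, 0.0643, 0.2403]
tool_rot: [-2.47, -1.931, 0.012]
contact_force: [-0.9, 0.7, 0.2]
opening: 0.05
grip_force: 0.0
```

Emit:
apply_moves:
  plan:
    - [0.05,0,0,0.03,0]
    - [0.05,0,0,0.055,0]
    - [0.05,0,0,0.066,0]
    - [0.05,0,0,0.066,0]
    - [0.015,0,0,0.066,0]
    - [0.015,0,0,0.066,0]
    - [0.015,0,0,0.066,0]
    - [0.015,0,0,0.066,0]
    - [0.015,0,0,0.03,0]
    - [0.015,0,0,-0.01,0]
    - [0.015,0,0,-0.06,0]
    - [0.015,0,0,-0.06,0]

```text
t: 11.73
tool_pos: [0.6032, 0.0644, 0.3147]
tool_rot: [2.465, 1.932, 0.018]
contact_force: [1.5, -0.2, 1.0]
opening: 0.0292
grip_force: 31.4
```

Run:
```python
from cyc import *
o=state()[0];print(o["opening"],o["grip_force"],o["tool_pos"],state()[2]); print(go(*tray(.033,.08),.15,7))
```

```text
0.029187297865793174 31.436854004859924 [0.60316464 0.0643683  0.31468665] 76.18502546975368
([0.2469, -0.1269, 0.009], np.float64(1.208))
```

Emit:
apply_moves:
  plan:
    - [0.015,0.246,-0.124,0,1.2]
    - [0.015,0.246,-0.124,0,1.2]
    - [0.015,0.246,-0.124,0,1.2]
    - [0.015,0.246,-0.124,0,1.2]
    - [0.015,0.246,-0.124,0,1.2]
    - [0.015,0.246,-0.124,0,1.2]
    - [0.015,0.246,-0.124,0,1.2]
    - [0.015,0.246,-0.124,0,1.2]
    - [0.015,0.246,-0.124,0,1.2]
    - [0.015,0.246,-0.124,0,1.2]
    - [0.015,0.246,-0.124,0,1.2]
    - [0.015,0.246,-0.124,0,1.2]

```text
t: 12.73
tool_pos: [0.5391, 0.3329, 0.3054]
tool_rot: [-3.134, -0.208, -0.001]
contact_force: [-0.0, -0.2, 0.1]
opening: 0.029
grip_force: 31.4
```

Emit:
apply_moves:
  plan:
    - [0.015,0,0,0.04,0]
    - [0.015,0,0,0.08,0]
    - [0.015,0,0,0.108,0]
    - [0.015,0,0,0.119,0]
    - [0.015,0,0,0.119,0]
    - [0.042,0,0,0.119,0]
    - [0.042,0,0,0.119,0]
    - [0.042,0,0,0.119,0]
    - [0.042,0,0,0.08,0]
    - [0.05,0,0,0.04,0]
    - [0.05,0,0,0,0]
    - [0.05,0,0,0,0]

```text
t: 13.73
tool_pos: [0.5418, 0.3341, 0.3165]
tool_rot: [-3.128, -0.204, -0.026]
contact_force: [1.1, 0.7, 2.1]
opening: 0.0501
grip_force: 0.0
```

Run:
```python
from meas import *
from cyc import *
p=shot("wrist");parts(p)
cyc((.5443,-.054),104,(0,.102),97,.0235,.030)
```

```text
hinge1 0.61 [495.0, 322.0, 536.0, 344.0] 474 z 0.016 ctr [430.8  61.2] size [21. 28.] long 92 topctr [431.3  60.7  15.8]
hinge1 0.51 [231.0, 175.0, 508.0, 302.0] 7045 z 0.084 ctr [517. 251.] size [121. 251.] long 97 topctr [520.2 248.3  82.6]
prism1 0.75 [271.0, 194.0, 301.0, 223.0] 700 z 0.025 ctr [540.  331.7] size [24. 30.] long 98 topctr [540.1 331.7  24.6]
prism1 0.62 [268.0, 256.0, 299.0, 284.0] 587 z 0.025 ctr [475.8 323.4] size [23. 30.] long 104 topctr [473.9 322.7  24.2]
above part [-0.045, 0.384, 0.059] roll -1.69
down [0.0, 0.0, 0.066] roll 0.0
lift [0.0, 0.0, -0.126] roll 0.0
over tray [0.404, 0.059, 0.0] roll 0.12
lower [0.0, 0.0, 0.12] roll 0.0
```

Emit:
apply_moves:
  plan:
    - [0.05,-0.045,0.384,0,-1.69]
    - [0.05,-0.045,0.384,0,-1.69]
    - [0.05,-0.045,0.384,0,-1.69]
    - [0.05,-0.045,0.384,0,-1.69]
    - [0.05,-0.045,0.384,0,-1.69]
    - [0.05,-0.045,0.384,0,-1.69]
    - [0.05,-0.045,0.384,0,-1.69]
    - [0.05,-0.045,0.384,0,-1.69]
    - [0.05,-0.045,0.384,0,-1.69]
    - [0.05,-0.045,0.384,0,-1.69]
    - [0.05,-0.045,0.384,0,-1.69]
    - [0.05,-0.045,0.384,0,-1.69]

```text
t: 14.93
tool_pos: [0.5433, -0.056, 0.3023]
tool_rot: [-2.244, -2.193, 0.004]
contact_force: [0.1, -0.2, 0.8]
opening: 0.0499
grip_force: 0.0
```

Emit:
apply_moves:
  plan:
    - [0.05,0,0,0,0]
    - [0.05,0,0,0,0]

```text
t: 15.1
tool_pos: [0.5436, -0.0537, 0.3028]
tool_rot: [-2.251, -2.187, 0.003]
contact_force: [0.4, 0.4, 0.4]
opening: 0.0503
grip_force: 0.0
```

Run:
```python
from meas import *
from cyc import *
print(state()[0]["tool_pos"],state()[2])
p=shot("wrist");parts(p,("hinge1","knob1"))
cyc((.5443,-.054),104,(0,.08),7,.0235,.030)
```

```text
[ 0.54356754 -0.05374105  0.30283208] 88.36019164892897
hinge1 0.97 [269.0, 185.0, 298.0, 221.0] 664 z 0.016 ctr [544.1 -53.5] size [20. 29.] long 104 topctr [543.9 -52.9  15.9]
hinge1 0.68 [122.0, 52.0, 158.0, 95.0] 971 z 0.016 ctr [430.6  60.1] size [21. 28.] long 93 topctr [430.6  59.6  16. ]
knob1 0.91 [126.0, 173.0, 169.0, 205.0] 873 z 0.026 ctr [422.5 -35.1] size [24. 25.] long 96 topctr [422.1 -34.7  25.4]
knob1 0.7 [347.0, 180.0, 384.0, 211.0] 801 z 0.026 ctr [618.9 -46. ] size [25. 25.] long 159 topctr [618.3 -45.8  25.6]
above part [-0.001, 0.0, 0.059] roll -0.27
down [0.0, 0.0, 0.066] roll 0.0
lift [0.0, 0.0, -0.126] roll 0.0
over tray [0.382, 0.056, 0.0] roll 1.69
lower [0.0, 0.0, 0.12] roll 0.0
```

Emit:
apply_moves:
  plan:
    - [0.05,0,0,0,-0.13]
    - [0.05,0,0,0.03,-0.27]
    - [0.05,0,0,0.059,-0.27]
    - [0.05,0,0,0.095,-0.27]
    - [0.05,0,0,0.115,-0.27]
    - [0.05,0,0,0.125,-0.27]
    - [0.05,0,0,0.125,-0.27]
    - [0.01,0,0,0.125,-0.27]
    - [0.01,0,0,0.125,-0.27]
    - [0.01,0,0,0.125,-0.27]
    - [0.01,0,0,0.125,-0.27]
    - [0.01,0,0,0.125,-0.27]

```text
t: 16.25
tool_pos: [0.5454, -0.054, 0.1822]
tool_rot: [1.932, 2.473, 0.003]
contact_force: [0.3, 0.3, 6.5]
opening: 0.0175
grip_force: 30.0
```

Emit:
apply_moves:
  plan:
    - [0.01,0,0,-0.04,0.1]
    - [0.01,0,0,-0.08,0.2]
    - [0.01,0,0,-0.126,0.32]
    - [0.01,0.382,0.056,-0.126,1.69]
    - [0.01,0.382,0.056,-0.126,1.69]
    - [0.01,0.382,0.056,-0.126,1.69]
    - [0.01,0.382,0.056,-0.126,1.69]
    - [0.01,0.382,0.056,-0.126,1.69]
    - [0.01,0.382,0.056,-0.126,1.69]
    - [0.01,0.382,0.056,-0.126,1.69]
    - [0.01,0.382,0.056,-0.126,1.69]
    - [0.01,0.382,0.056,-0.126,1.69]

```text
t: 17.25
tool_pos: [0.5099, 0.2892, 0.3058]
tool_rot: [3.059, 0.717, 0.001]
contact_force: [0.6, -0.7, 0.3]
opening: 0.0175
grip_force: 29.3
```

Run:
```python
from cyc import *
o=telemetry.get_obs();shot("scene");o=state()[0];print(o["opening"],o["grip_force"],o["tool_pos"],state()[2]); print(go(*tray(0,.081),.03,7))
```

```text
0.018085167314930015 29.36706304550171 [0.50883619 0.29436888 0.30622836] 26.272379817196764
([0.0136, -0.0338, 0.1217], np.float64(0.336))
```

Emit:
apply_moves:
  plan:
    - [0.01,0.014,-0.034,0,0.125]
    - [0.01,0.014,-0.034,0,0.25]
    - [0.01,0.014,-0.034,0,0.336]
    - [0.01,0.014,-0.034,0.04,0.336]
    - [0.01,0.014,-0.034,0.08,0.336]
    - [0.01,0.014,-0.034,0.108,0.336]
    - [0.01,0.014,-0.034,0.118,0.336]
    - [0.01,0.014,-0.034,0.118,0.336]
    - [0.032,0.014,-0.034,0.118,0.336]
    - [0.032,0.014,-0.034,0.118,0.336]
    - [0.032,0.014,-0.034,0.118,0.336]
    - [0.032,0.014,-0.034,0.108,0.336]

```text
t: 18.3
tool_pos: [0.5074, 0.3242, 0.197]
tool_rot: [3.135, 0.206, -0.002]
contact_force: [0.5, 0.2, 0.1]
opening: 0.0324
grip_force: 0.0
```

Emit:
apply_moves:
  plan:
    - [0.035,0,0,-0.04,0]
    - [0.05,0,0,-0.08,0]
    - [0.05,0,0,-0.107,0]
    - [0.05,0,0,-0.107,0]
    - [0.05,0,0,-0.107,0]

```text
t: 18.72
tool_pos: [0.5086, 0.3242, 0.3081]
tool_rot: [-3.133, -0.205, -0.009]
contact_force: [0.7, -1.3, -0.2]
opening: 0.0499
grip_force: 0.0
```

Run:
```python
from meas import *
from cyc import *
p=shot("wrist");cv2.imwrite("pics/w3.png",p["img"]);parts(p,("hinge1","prism1"))
cyc((.4307,.0605),93,(0,-.08),7,.025,.032)
```

```text
hinge1 0.68 [273.0, 190.0, 296.0, 224.0] 668 z 0.02 ctr [511.3 323.1] size [19. 28.] long 7 topctr [511.4 323.4  19.9]
hinge1 0.6 [502.0, 294.0, 542.0, 320.0] 559 z 0.016 ctr [430.4  60.3] size [21. 30.] long 93 topctr [430.7  60.2  15.8]
prism1 0.86 [266.0, 225.0, 297.0, 251.0] 677 z 0.025 ctr [474.1 320.5] size [24. 30.] long 94 topctr [474.4 319.6  24.4]
prism1 0.6 [268.0, 156.0, 303.0, 188.0] 839 z 0.025 ctr [540.7 328.3] size [24. 30.] long 99 topctr [540.7 327.8  24.6]
above part [-0.11, 0.251, 0.058] roll -1.49
down [0.0, 0.0, 0.065] roll 0.0
lift [0.0, 0.0, -0.125] roll 0.0
over tray [0.106, 0.101, 0.0] roll 1.5
lower [0.0, 0.0, 0.118] roll 0.0
```

View pics/w3.png

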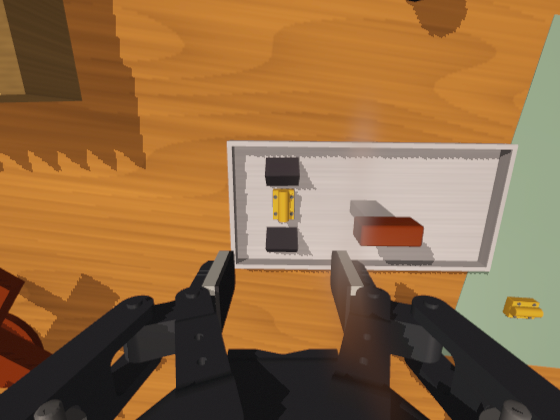

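The three parts sit well apart at the far end, at (282,170), (283,205) and (282,239). Next is hinge A.

Emit:
apply_moves:
  plan:
    - [0.05,-0.11,0.251,0,-1.49]
    - [0.05,-0.11,0.251,0,-1.49]
    - [0.05,-0.11,0.251,0,-1.49]
    - [0.05,-0.11,0.251,0,-1.49]
    - [0.05,-0.11,0.251,0,-1.49]
    - [0.05,-0.11,0.251,0,-1.49]
    - [0.05,-0.11,0.251,0,-1.49]
    - [0.05,-0.11,0.251,0,-1.49]
    - [0.05,-0.11,0.251,0.02,-1.49]
    - [0.05,-0.11,0.251,0.058,-1.49]
    - [0.05,-0.11,0.251,0.058,-1.49]
    - [0.05,-0.11,0.251,0.058,-1.49]

```text
t: 19.87
tool_pos: [0.4291, 0.0607, 0.2414]
tool_rot: [-2.211, -2.222, 0.011]
contact_force: [0.8, 0.6, 1.4]
opening: 0.0503
grip_force: 0.0
```

Run:
```python
from meas import *
p=shot("wrist");parts(p,("hinge1",));print(state()[0]["tool_pos"],state()[2],go(.4307,.0605,.025,93))
```

```text
hinge1 0.87 [269.0, 204.0, 298.0, 248.0] 1073 z 0.016 ctr [429.9  60.3] size [20. 29.] long 93 topctr [429.8  61.4  16. ]
[0.43034635 0.06081655 0.24393908] 89.91987038998263 ([-0.0003, 0.0007, 0.0642], np.float64(-0.054))
```

Emit:
apply_moves:
  plan:
    - [0.045,0,0,0.03,-0.054]
    - [0.045,0,0,0.054,-0.054]
    - [0.045,0,0,0.063,-0.054]
    - [0.045,0,0,0.063,-0.054]
    - [0.01,0,0,0.063,-0.054]
    - [0.01,0,0,0.063,-0.054]
    - [0.01,0,0,0.063,-0.054]
    - [0.01,0,0,0.063,-0.054]
    - [0.01,0,0,0.063,-0.054]
    - [0.01,0,0,0.02,-0.054]
    - [0.01,0,0,-0.02,-0.054]
    - [0.01,0,0,-0.061,-0.054]

```text
t: 20.97
tool_pos: [0.4309, 0.0609, 0.3085]
tool_rot: [-2.161, -2.279, 0.001]
contact_force: [0.5, 0.8, 0.1]
opening: 0.01
grip_force: 0.0
```

Emit:
apply_moves:
  plan:
    - [0.01,0.106,0.101,0,1.5]
    - [0.01,0.106,0.101,0,1.5]
    - [0.01,0.106,0.101,0,1.5]
    - [0.01,0.106,0.101,0,1.5]
    - [0.01,0.106,0.101,0,1.5]
    - [0.01,0.106,0.101,0,1.5]
    - [0.01,0.106,0.101,0,1.5]
    - [0.01,0.106,0.101,0,1.5]
    - [0.01,0.106,0.101,0,1.5]
    - [0.01,0.106,0.101,0,1.5]
    - [0.01,0.106,0.101,0,1.5]
    - [0.01,0.106,0.101,0,1.5]

```text
t: 21.97
tool_pos: [0.5267, 0.1722, 0.3078]
tool_rot: [-3.135, -0.202, -0.001]
contact_force: [0.1, -0.0, 0.0]
opening: 0.0102
grip_force: 0.0
```

Run:
```python
from cyc import *
shot("scene");o=state()[0];print(o["opening"],o["grip_force"],o["tool_pos"],state()[2]); print(go(*tray(0,-.08),.032,7))
```

```text
0.009882216256095627 0.0 [0.52666529 0.17217064 0.30784936] 7.144818437074559
([-0.0011, 0.0005, 0.1211], np.float64(0.003))
```

Hinge A slipped: the fingers closed to 10 mm with no force. I'll find it again.

Run:
```python
from meas import *
from cyc import *
p=shot("side");parts(p,("hinge1","knob1"))
p=shot("scene");parts(p,("hinge1",))
```

```text
hinge1 0.76 [325.0, 300.0, 342.0, 322.0] 170 z 0.018 ctr [425.2  60.6] size [19. 29.] long 93 topctr [425.4  59.5  17.5]
hinge1 0.64 [170.0, 387.0, 195.0, 408.0] 307 z 0.026 ctr [536.7 328.8] size [29. 30.] long 99 topctr [538.4 329.2  25.6]
hinge1 0.6 [187.0, 393.0, 206.0, 412.0] 277 z 0.022 ctr [512.2 324.5] size [20. 34.] long 8 topctr [507.5 324.5  21.5]
knob1 0.48 [358.0, 267.0, 368.0, 282.0] 188 z 0.027 ctr [419.5 -32.7] size [23. 24.] long 51 topctr [418.9 -34.5  26.9]
hinge1 0.47 [439.0, 310.0, 455.0, 330.0] 180 z 0.022 ctr [517.6 323.2] size [22. 44.] long 7 topctr [513.6 323.7  21.7]
```

Run:
```python
from h import *
print(go(.427,.0605,.09,93))
```

```text
([-0.1139, 0.097, 0.0628], np.float64(-1.486))
```

Emit:
apply_moves:
  plan:
    - [0.045,-0.112,0.097,0,-1.49]
    - [0.045,-0.112,0.097,0,-1.49]
    - [0.045,-0.112,0.097,0,-1.49]
    - [0.045,-0.112,0.097,0,-1.49]
    - [0.045,-0.112,0.097,0,-1.49]
    - [0.045,-0.112,0.097,0,-1.49]
    - [0.045,-0.112,0.097,0,-1.49]
    - [0.045,-0.112,0.097,0,-1.49]
    - [0.045,-0.112,0.097,0.02,-1.49]
    - [0.045,-0.112,0.097,0.062,-1.49]
    - [0.045,-0.112,0.097,0.062,-1.49]
    - [0.045,-0.112,0.097,0.062,-1.49]

```text
t: 23.27
tool_pos: [0.4272, 0.061, 0.2422]
tool_rot: [-2.149, -2.285, 0.007]
contact_force: [0.2, 0.4, 0.3]
opening: 0.0449
grip_force: 0.0
```

Run:
```python
from meas import *
p=shot("wrist");parts(p,("hinge1",));print(state()[0]["tool_pos"],state()[2],go(.427,.0605,.0205,93))
```

```text
hinge1 0.63 [265.0, 203.0, 296.0, 249.0] 1034 z 0.016 ctr [426.7  60.3] size [20. 28.] long 92 topctr [426.6  60.3  16. ]
hinge1 0.61 [494.0, 342.0, 534.0, 370.0] 217 z 0.148 ctr [557.1  16.9] size [  7. 184.] long 141 topctr [525.5  45.3 113.3]
hinge1 0.5 [350.0, 0.0, 557.0, 153.0] 5308 z 0.018 ctr [527.1 167.6] size [ 88. 121.] long 7 topctr [524.3 144.7  17.7]
[0.42846555 0.0609638  0.24480331] 93.1421734602393 ([-0.0004, -0.0014, 0.0696], np.float64(0.002))
```

Emit:
apply_moves:
  plan:
    - [0.045,0,-0.001,0.03,0]
    - [0.045,0,-0.001,0.055,0]
    - [0.045,0,-0.001,0.069,0]
    - [0.045,0,-0.001,0.069,0]
    - [0.045,0,-0.001,0.069,0]
    - [0.01,0,-0.001,0.069,0]
    - [0.01,0,-0.001,0.069,0]
    - [0.01,0,-0.001,0.069,0]
    - [0.01,0,-0.001,0.069,0]
    - [0.01,0,-0.001,0.069,0]

```text
t: 24.2
tool_pos: [0.4288, 0.0609, 0.1783]
tool_rot: [2.159, 2.278, 0.004]
contact_force: [-0.7, 1.1, 6.2]
opening: 0.0186
grip_force: 31.1
```

Emit:
apply_moves:
  plan:
    - [0.01,0,0,-0.03,0]
    - [0.01,0,0,-0.07,0]
    - [0.01,0,0,-0.11,0]
    - [0.01,0,0,-0.13,0]
    - [0.01,0,0,-0.13,0]
    - [0.01,0,0,-0.13,0]

```text
t: 24.7
tool_pos: [0.4281, 0.0609, 0.3082]
tool_rot: [2.159, 2.278, 0.004]
contact_force: [0.8, 0.6, -1.4]
opening: 0.0189
grip_force: 30.3
```

Run:
```python
from cyc import *
shot("scene");print(state()[0]["tool_pos"],go(*tray(0,-.08),.15,7))
```

```text
[0.42741422 0.06093189 0.30614364] ([0.1052, 0.1042, 0.0015], np.float64(1.503))
```

Emit:
apply_moves:
  plan:
    - [0.01,0.105,0.104,0,1.5]
    - [0.01,0.105,0.104,0,1.5]
    - [0.01,0.105,0.104,0,1.5]
    - [0.01,0.105,0.104,0,1.5]
    - [0.01,0.105,0.104,0,1.5]
    - [0.01,0.105,0.104,0,1.5]
    - [0.01,0.105,0.104,0,1.5]
    - [0.01,0.105,0.104,0,1.5]
    - [0.01,0.105,0.104,0,1.5]
    - [0.01,0.105,0.104,0,1.5]
    - [0.01,0.105,0.104,0,1.5]
    - [0.01,0.105,0.104,0,1.5]

```text
t: 25.75
tool_pos: [0.5249, 0.1712, 0.3031]
tool_rot: [3.134, 0.202, -0.009]
contact_force: [-0.4, -0.0, -0.9]
opening: 0.0188
grip_force: 30.3
```

Emit:
apply_moves:
  plan:
    - [0.01,0,0,0.04,0]
    - [0.01,0,0,0.08,0]
    - [0.01,0,0,0.108,0]
    - [0.01,0,0,0.119,0]
    - [0.01,0,0,0.119,0]
    - [0.032,0,0,0.119,0]
    - [0.032,0,0,0.119,0]
    - [0.032,0,0,0.119,0]
    - [0.04,0,0,0.08,0]
    - [0.05,0,0,0.04,0]
    - [0.05,0,0,0,0]
    - [0.05,0,0,0,0]

```text
t: 26.75
tool_pos: [0.5287, 0.1722, 0.3169]
tool_rot: [-3.132, -0.212, -0.027]
contact_force: [0.5, 0.2, 1.5]
opening: 0.05
grip_force: 0.0
```

Run:
```python
from meas import *
from cyc import *
p=shot("wrist");parts(p)
cyc((.422,-.035),7,(-.037,-.08),7,.0225,.030)
```

```text
knob1 0.76 [513.0, 130.0, 560.0, 159.0] 1049 z 0.026 ctr [619.5 -45.6] size [25. 26.] long 41 topctr [620.  -45.7  25.5]
hinge1 0.82 [269.0, 195.0, 293.0, 228.0] 637 z 0.02 ctr [524.7 170.6] size [19. 28.] long 8 topctr [524.7 170.4  19.8]
hinge1 0.65 [114.0, 191.0, 138.0, 223.0] 688 z 0.02 ctr [511.3 323.2] size [20. 28.] long 8 topctr [511.3 323.2  19.8]
prism1 0.9 [103.0, 228.0, 147.0, 250.0] 767 z 0.025 ctr [473.9 320.3] size [23. 32.] long 98 topctr [474.4 319.3  24.2]
prism1 0.73 [96.0, 157.0, 138.0, 190.0] 904 z 0.025 ctr [540.5 328.1] size [23. 31.] long 98 topctr [540.9 327.4  24.4]
above part [-0.13, 0.191, 0.061] roll 0.01
down [0.0, 0.0, 0.068] roll 0.0
lift [0.0, 0.0, -0.127] roll 0.0
over tray [0.091, -0.192, 0.0] roll 0.0
lower [0.0, 0.0, 0.12] roll 0.0
```

Emit:
apply_moves:
  plan:
    - [0.05,-0.13,0.191,0,0]
    - [0.05,-0.13,0.191,0,0]
    - [0.05,-0.13,0.191,0,0]
    - [0.05,-0.13,0.191,0,0]
    - [0.05,-0.13,0.191,0,0]
    - [0.05,-0.13,0.191,0.03,0]
    - [0.05,-0.13,0.191,0.061,0]
    - [0.05,-0.13,0.191,0.061,0]
    - [0.05,-0.13,0.191,0.061,0]

```text
t: 27.7
tool_pos: [0.4212, -0.0351, 0.2424]
tool_rot: [-3.132, -0.21, 0.011]
contact_force: [0.3, -0.3, 0.5]
opening: 0.05
grip_force: 0.0
```

Run:
```python
from meas import *
p=shot("wrist");parts(p,("knob1",));print(state()[0]["tool_pos"],state()[2],go(.422,-.035,.0225,7))
```

```text
knob1 0.57 [269.0, 207.0, 304.0, 248.0] 1215 z 0.026 ctr [422.3 -36. ] size [25. 26.] long 26 topctr [422.1 -36.3  25.4]
[ 0.42316067 -0.03496727  0.24589344] 7.779227301855543 ([-0.0012, -0.0001, 0.0687], np.float64(0.014))
```

Emit:
apply_moves:
  plan:
    - [0.045,-0.001,0.001,0.03,0]
    - [0.045,-0.001,0.001,0.055,0]
    - [0.045,-0.001,0.001,0.067,0]
    - [0.045,-0.001,0.001,0.067,0]
    - [0.015,-0.001,0.001,0.067,0]
    - [0.015,-0.001,0.001,0.067,0]
    - [0.015,-0.001,0.001,0.067,0]
    - [0.015,-0.001,0.001,0.067,0]
    - [0.015,-0.001,0.001,0.067,0]
    - [0.015,-0.001,0.001,0.03,0]
    - [0.015,-0.001,0.001,-0.01,0]
    - [0.015,-0.001,0.001,-0.06,0]

```text
t: 28.8
tool_pos: [0.421, -0.0363, 0.2973]
tool_rot: [-3.134, -0.211, 0.005]
contact_force: [1.4, 0.2, -0.0]
opening: 0.0237
grip_force: 28.2
```

Emit:
apply_moves:
  plan:
    - [0.015,0.03,-0.06,0,0]
    - [0.015,0.091,-0.192,0,0]
    - [0.015,0.091,-0.192,0,0]
    - [0.015,0.091,-0.192,0,0]
    - [0.015,0.091,-0.192,0,0]
    - [0.015,0.091,-0.192,0,0]
    - [0.015,0.091,-0.192,0,0]
    - [0.015,0.091,-0.192,0,0]

```text
t: 29.47
tool_pos: [0.486, 0.166, 0.2968]
tool_rot: [3.134, 0.213, -0.001]
contact_force: [-0.2, 0.6, -0.2]
opening: 0.0239
grip_force: 28.2
```

Run:
```python
from cyc import *
shot("scene");o=state()[0];print(o["opening"],o["grip_force"],o["tool_pos"],go(*tray(-.037,-.08),.03,7))
```

```text
0.023767166404513835 28.19228562140779 [0.48593399 0.16537205 0.29678614] ([0.0034, -0.0013, 0.1121], np.float64(0.012))
```

Emit:
apply_moves:
  plan:
    - [0.015,0.003,-0.001,0.04,0]
    - [0.015,0.003,-0.001,0.08,0]
    - [0.015,0.003,-0.001,0.103,0]
    - [0.015,0.003,-0.001,0.111,0]
    - [0.015,0.003,-0.001,0.111,0]
    - [0.038,0.003,-0.001,0.111,0]
    - [0.038,0.003,-0.001,0.111,0]
    - [0.038,0.003,-0.001,0.111,0]
    - [0.04,0.003,-0.001,0.08,0]
    - [0.05,0.003,-0.001,0.04,0]
    - [0.05,0.003,-0.001,-0.008,0]
    - [0.05,0.003,-0.001,-0.008,0]

```text
t: 30.52
tool_pos: [0.4914, 0.1677, 0.3142]
tool_rot: [-3.133, -0.211, -0.023]
contact_force: [0.9, 0.3, 1.9]
opening: 0.05
grip_force: 0.0
```

Run:
```python
from meas import *
from cyc import *
p=shot("wrist");parts(p,("knob1",))
cyc((.6195,-.046),7,(.037,-.08),7,.0225,.030)
```

```text
knob1 0.94 [271.0, 195.0, 299.0, 229.0] 719 z 0.03 ctr [488.7 164.1] size [24. 26.] long 55 topctr [487.3 164.7  29.3]
knob1 0.71 [523.0, 82.0, 558.0, 115.0] 876 z 0.026 ctr [618.4 -40.9] size [15. 26.] long 13 topctr [617.4 -41.   25.2]
above part [0.1, 0.229, 0.065] roll 0.01
down [0.0, 0.0, 0.068] roll 0.0
lift [0.0, 0.0, -0.127] roll 0.0
over tray [-0.03, -0.227, 0.0] roll 0.0
lower [0.0, 0.0, 0.12] roll 0.0
```

Emit:
apply_moves:
  plan:
    - [0.05,0.1,0.229,0,0]
    - [0.05,0.1,0.229,0,0]
    - [0.05,0.1,0.229,0,0]
    - [0.05,0.1,0.229,0,0]
    - [0.05,0.1,0.229,0,0]
    - [0.05,0.1,0.229,0,0]
    - [0.05,0.1,0.229,0.03,0]
    - [0.05,0.1,0.229,0.064,0]
    - [0.05,0.1,0.229,0.064,0]
    - [0.05,0.1,0.229,0.064,0]

```text
t: 31.45
tool_pos: [0.6169, -0.0459, 0.2365]
tool_rot: [-3.132, -0.211, 0.014]
contact_force: [0.1, 0.1, 0.7]
opening: 0.0499
grip_force: 0.0
```

Run:
```python
from meas import *
p=shot("wrist");parts(p,("knob1",));print(state()[0]["tool_pos"],state()[2],go(.6195,-.046,.0225,7))
```

```text
knob1 0.86 [264.0, 205.0, 304.0, 249.0] 1283 z 0.026 ctr [620.8 -46.8] size [25. 25.] long 53 topctr [620.4 -46.6  25.3]
knob1 0.69 [0.0, 325.0, 27.0, 368.0] 554 z 0.022 ctr [486.2 157.1] size [14. 31.] long 4 topctr [488.2 152.7  20.6]
knob1 0.33 [191.0, 0.0, 235.0, 164.0] 3328 z 0.024 ctr [703.1   8.1] size [25. 90.] long 4 topctr [734.6  11.3  23.7]
[ 0.61893814 -0.04575451  0.24150294] 7.75584336777438 ([0.0005, 0.0003, 0.0643], np.float64(0.013))
```

Emit:
apply_moves:
  plan:
    - [0.045,0.001,0.001,0.03,0]
    - [0.045,0.001,0.001,0.052,0]
    - [0.045,0.001,0.001,0.063,0]
    - [0.045,0.001,0.001,0.063,0]
    - [0.015,0.001,0.001,0.063,0]
    - [0.015,0.001,0.001,0.063,0]
    - [0.015,0.001,0.001,0.063,0]
    - [0.015,0.001,0.001,0.063,0]
    - [0.015,0.001,0.001,0.063,0]
    - [0.015,0.001,0.001,0.03,0]
    - [0.015,0.001,0.001,-0.01,0]
    - [0.015,0.001,0.001,-0.064,0]

```text
t: 32.55
tool_pos: [0.6191, -0.0468, 0.2922]
tool_rot: [-3.133, -0.211, 0.006]
contact_force: [1.1, -0.7, 1.1]
opening: 0.0239
grip_force: 28.4
```

Emit:
apply_moves:
  plan:
    - [0.015,-0.01,-0.06,0,0]
    - [0.015,-0.03,-0.226,0,0]
    - [0.015,-0.03,-0.226,0,0]
    - [0.015,-0.03,-0.226,0,0]
    - [0.015,-0.03,-0.226,0,0]
    - [0.015,-0.03,-0.226,0,0]
    - [0.015,-0.03,-0.226,0,0]
    - [0.015,-0.03,-0.226,0,0]
    - [0.015,-0.03,-0.226,0,0]

```text
t: 33.3
tool_pos: [0.5601, 0.1725, 0.2928]
tool_rot: [3.134, 0.211, 0.0]
contact_force: [-0.0, -0.5, -0.1]
opening: 0.0242
grip_force: 28.5
```

Run:
```python
from cyc import *
shot("scene");o=state()[0];print(o["opening"],o["grip_force"],o["tool_pos"],go(*tray(.037,-.08),.03,7))
```

```text
0.02373579051395735 28.453108288886142 [0.56028003 0.17204358 0.29274961] ([0.0027, -0.0038, 0.108], np.float64(0.012))
```

Emit:
apply_moves:
  plan:
    - [0.015,0.003,-0.004,0.04,0]
    - [0.015,0.003,-0.004,0.08,0]
    - [0.015,0.003,-0.004,0.1,0]
    - [0.015,0.003,-0.004,0.107,0]
    - [0.015,0.003,-0.004,0.107,0]
    - [0.038,0.003,-0.004,0.107,0]
    - [0.038,0.003,-0.004,0.107,0]
    - [0.038,0.003,-0.004,0.107,0]
    - [0.04,0.003,-0.004,0.08,0]
    - [0.05,0.003,-0.004,0.04,0]
    - [0.05,0.003,-0.004,-0.01,0]
    - [0.05,0.003,-0.004,-0.05,0]

```text
t: 34.35
tool_pos: [0.5621, 0.177, 0.3376]
tool_rot: [3.134, 0.211, -0.001]
contact_force: [1.0, 0.0, -0.4]
opening: 0.0497
grip_force: 0.0
```

Run:
```python
from meas import *
p=shot("wrist");cv2.imwrite("pics/w4.png",p["img"]);parts(p)
c=cloud(p,np.ones((420,560),bool)); c=c[(c[:,2]>.012)&(c[:,2]<.022)&(c[:,0]>.4)&(c[:,0]<.65)&(c[:,1]>.1)&(c[:,1]<.4)]
print(cv2.minAreaRect((c[:,:2]*1000).astype(np.float32)))
print(go(.52,-.25,.38,90,False))
```

```text
knob1 0.79 [272.0, 250.0, 297.0, 278.0] 608 z 0.03 ctr [488.7 165.4] size [25. 26.] long 94 topctr [486.9 164.5  29.2]
knob1 0.74 [269.0, 186.0, 296.0, 215.0] 628 z 0.03 ctr [562.3 175. ] size [26. 26.] long 96 topctr [561.6 173.8  29.4]
hinge1 0.82 [127.0, 215.0, 150.0, 240.0] 589 z 0.02 ctr [511.2 323. ] size [20. 29.] long 7 topctr [511.6 323.   19.7]
hinge1 0.8 [271.0, 218.0, 290.0, 248.0] 509 z 0.02 ctr [524.2 170.2] size [19. 28.] long 7 topctr [525.5 170.6  19.7]
hinge1 0.32 [467.0, 0.0, 522.0, 125.0] 2170 z 0.025 ctr [708.3  12.5] size [ 26. 102.] long 179 topctr [743.3  12.3  24.4]
prism1 0.79 [120.0, 245.0, 156.0, 267.0] 601 z 0.025 ctr [475.2 320.3] size [21. 31.] long 94 topctr [474.5 320.3  24.1]
prism1 0.65 [113.0, 182.0, 154.0, 213.0] 724 z 0.025 ctr [541.1 328.1] size [22. 31.] long 98 topctr [541.2 326.8  24.2]
((517.1349487304688, 248.4501953125), (120.80766296386719, 250.84866333007812), 6.566498279571533)
([-0.0997, 0.4176, -0.0418], np.float64(-1.436))
```

View pics/w4.png

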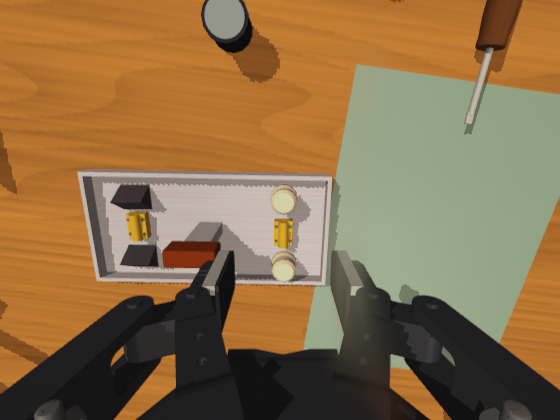

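All six parts are in the tray: prisms at (132,197) and (139,256), hinges at (138,226) and (284,233), knobs at (284,200) and (284,266). Next is the keeper.

Emit:
apply_moves:
  plan:
    - [0.05,-0.1,0.418,-0.042,-1.436]
    - [0.05,-0.1,0.418,-0.042,-1.436]
    - [0.05,-0.1,0.418,-0.042,-1.436]
    - [0.05,-0.1,0.418,-0.042,-1.436]
    - [0.05,-0.1,0.418,-0.042,-1.436]
    - [0.05,-0.1,0.418,-0.042,-1.436]
    - [0.05,-0.1,0.418,-0.042,-1.436]
    - [0.05,-0.1,0.418,-0.042,-1.436]
    - [0.05,-0.1,0.418,-0.042,-1.436]
    - [0.05,-0.1,0.418,-0.042,-1.436]
    - [0.05,-0.1,0.418,-0.042,-1.436]
    - [0.05,-0.1,0.418,-0.042,-1.436]

```text
t: 35.55
tool_pos: [0.5181, -0.255, 0.3763]
tool_rot: [-2.263, -2.177, 0.004]
contact_force: [0.0, 0.0, 0.4]
opening: 0.0497
grip_force: 0.0
```

Emit:
apply_moves:
  plan:
    - [0.05,0,0,0,0]
    - [0.05,0,0,0,0]
    - [0.05,0,0,0,0]

```text
t: 35.8
tool_pos: [0.5193, -0.2494, 0.3763]
tool_rot: [-2.265, -2.172, 0.0]
contact_force: [0.8, 1.0, -0.7]
opening: 0.0501
grip_force: 0.0
```

Run:
```python
from h import *
p=shot("wrist");cv2.imwrite("pics/w5.png",p["img"]);print(state()[0]["tool_pos"],state()[2])
for t,z in[("keeper_pin",.091),("hood_edge",.03),("tray_shelf",0)]:
    for r in eyes.tip_of(t,p)[:2]: print(t,round(r["confidence"],2),np.round(r["point"]),ray(p,r["point"],z).round(4))
c=cloud(p,np.ones((420,560),bool))
np.save("c5.npy",c)
for lo,hi in((.042,.05),(.07,.078)):
    d=c[(c[:,2]>lo)&(c[:,2]<hi)&(c[:,1]<-.12)&(c[:,0]>.4)]
    rc=cv2.minAreaRect((d[:,:2]*1000).astype(np.float32));print(lo,len(d),rc)
```

```text
[ 0.51948289 -0.24904812  0.376644  ] 87.67793208962031
keeper_pin 0.81 [264. 199.] [ 0.5042 -0.2415  0.091 ]
hood_edge 0.89 [384. 247.] [ 0.6345 -0.3193  0.03  ]
tray_shelf 0.57 [373. 239.] [ 0.6304 -0.3218  0.    ]
0.042 1987 ((562.77783203125, -287.1540222167969), (304.84521484375, 252.41261291503906), 75.93921661376953)
0.07 19192 ((662.1702880859375, -313.557861328125), (234.9654998779297, 278.2405700683594), 25.089820861816406)
```

View pics/w5.png

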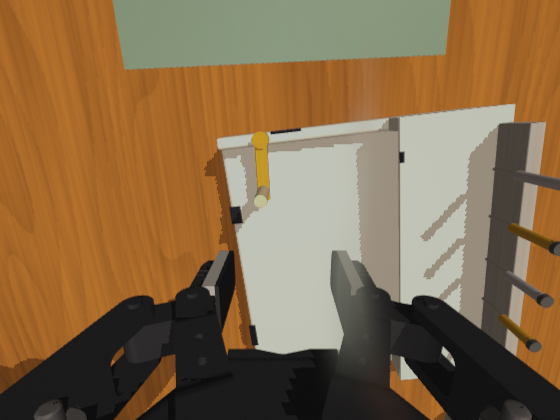

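The keeper pivot is at (260,140) with the pin at (262,200), so the keeper is near shut. The +y rail runs from (222,143) to (395,122). Next I fit the shelf pose from the hood edge and the rail.

Run:
```python
from h import *
c=np.load("c5.npy")
h=c[(c[:,2]>.070)&(c[:,2]<.078)&(c[:,0]>.58)&(c[:,0]<.72)&(c[:,1]<-.19)]
# hood front edge: min x per y bin
b=[];
for y in np.arange(-.36,-.19,.004):
    s=h[(abs(h[:,1]-y)<.002)]
    if len(s)>5:b.append((np.percentile(s[:,0],3),y))
b=np.array(b);k=np.polyfit(b[:,1],b[:,0],1);r=b[:,0]-np.polyval(k,b[:,1])
b=b[abs(r)<.004];k=np.polyfit(b[:,1],b[:,0],1);print("front yaw",np.degrees(-np.arctan(k[0])),"x at y=-.316",np.polyval(k,-.316),r.std())
ra=c[(c[:,2]>.043)&(c[:,2]<.050)&(c[:,1]>-.21)&(c[:,1]<-.12)&(c[:,0]>.45)&(c[:,0]<.62)]
lo=[];hi=[]
for x in np.arange(.48,.61,.005):
    s=ra[abs(ra[:,0]-x)<.0025]
    if len(s)>5: lo.append((x,np.percentile(s[:,1],5)));hi.append((x,np.percentile(s[:,1],95)))
for n,q in(("inner",lo),("outer",hi)):
    q=np.array(q);k=np.polyfit(q[:,0],q[:,1],1);e=q[:,1]-np.polyval(k,q[:,0]);q=q[abs(e)<.003];k=np.polyfit(q[:,0],q[:,1],1)
    print(n,np.degrees(np.arctan(k[0])),"y at x=.55",np.polyval(k,.55),len(q))
kp=c[(c[:,2]>.088)&(c[:,2]<.1)&(c[:,0]<.54)&(c[:,0]>.46)&(c[:,1]<-.2)&(c[:,1]>-.29)];print("pin",kp.mean(0),len(kp),np.ptp(kp,axis=0))
br=c[(c[:,2]>.051)&(c[:,2]<.075)&(c[:,0]<.56)&(c[:,0]>.46)&(c[:,1]>-.25)&(c[:,1]<-.14)];print("arm",br[:,:2].min(0),br[:,:2].max(0),np.median(br,0))
f=c[(c[:,2]>.026)&(c[:,2]<.034)&(c[:,0]>.4)&(c[:,0]<.6)&(c[:,1]<-.2)]
b=np.array([(np.percentile(s[:,0],2),y) for y in np.arange(-.33,-.2,.01) for s in[f[abs(f[:,1]-y)<.003]] if len(s)>8]);k=np.polyfit(b[:,1],b[:,0],1);print("floor near edge yaw",np.degrees(-np.arctan(k[0])),np.polyval(k,-.25))
# pad hinges for -y rail
d=c[(c[:,2]>.043)&(c[:,2]<.05)&(c[:,1]<-.38)];print("far rail",len(d),d.mean(0) if len(d) else 0)
```

```text
front yaw 3.889867750090698 x at y=-.316 0.6369367313659545 0.0003517848952671252
inner 3.9658885351108495 y at x=.55 -0.1931716677289189 23
outer 3.825371708294685 y at x=.55 -0.18319419681407145 23
pin [ 0.50131973 -0.24103028  0.0950745 ] 158 [0.01122646 0.01204833 0.00840452]
arm [ 0.493464   -0.24917805] [ 0.50896733 -0.18426405] [ 0.50146291 -0.21094271  0.05422252]
floor near edge yaw 4.017956702598376 0.4637548116558889
far rail 27 [ 0.64624538 -0.45842288  0.04731945]
```

```bash
cat >> h.py <<'E'
SY=np.radians(3.93);SU=np.array([np.cos(SY),np.sin(SY)]);SV=np.array([-SU[1],SU[0]]);SO=np.array([.6372,-.3215])
def shelf(x,y): return SO+x*SU+y*SV
PIV=shelf(-.125,.139)
def pin(th): return PIV-.05*(np.sin(th)*SU+np.cos(th)*SV)
E
python3 - <<'E'
from h import *
print(pin(.1),go(.5013,-.241,.13,90))
p0=pin(.1)
for th in(.1,.3,.5,.7,.9,1.1,1.3,1.5,1.57):
    d=pin(th)-p0; print(th,np.round([d[1],d[0]],4))  # phi=90: tool x=+y, tool y=+x
E
```

```text
[ 0.50139703 -0.2413694 ] ([0.0073, -0.0186, 0.093], np.float64(-0.039))
0.1 [0. 0.]
0.3 [ 0.0013 -0.0099]
0.5 [ 0.0046 -0.0193]
0.7 [ 0.0096 -0.0279]
0.9 [ 0.0163 -0.0354]
1.1 [ 0.0243 -0.0413]
1.3 [ 0.0333 -0.0456]
1.5 [ 0.043  -0.0479]
1.57 [ 0.0465 -0.0483]
```

Pin prediction matches at 6° open. Now I approach, pinch, and swing it open.

Emit:
apply_moves:
  plan:
    - [0.05,0.007,-0.0186,0.03,-0.039]
    - [0.05,0.007,-0.0186,0.06,-0.039]
    - [0.05,0.007,-0.0186,0.09,-0.039]
    - [0.05,0.007,-0.0186,0.115,-0.039]
    - [0.05,0.007,-0.0186,0.132,-0.039]
    - [0.05,0.007,-0.0186,0.132,-0.039]
    - [0.05,0.007,-0.0186,0.132,-0.039]
    - [0.0,0.007,-0.0186,0.132,-0.039]
    - [0.0,0.007,-0.0186,0.132,-0.039]
    - [0.0,0.007,-0.0186,0.132,-0.039]
    - [0.0,0.007,-0.0186,0.132,-0.039]
    - [0.0,0.007,-0.0186,0.132,-0.039]

```text
t: 37.0
tool_pos: [0.5018, -0.243, 0.248]
tool_rot: [2.22, 2.218, 0.001]
contact_force: [-1.5, 0.4, 6.6]
opening: 0.011
grip_force: 29.4
```

Run:
```python
from h import *
o,M,f=state();print(o["opening"],o["grip_force"],o["tool_pos"],f,o["contact_force"])
```

```text
0.011002295775065445 29.369983077049255 [ 0.50179181 -0.24301545  0.24801073] 89.95147135312106 [-1.5042442   0.43221063  6.63452435]
```

Emit:
apply_moves:
  plan:
    - [0,0,0,-0.003,0]
    - [0,0.001,-0.0099,-0.003,0]
    - [0,0.005,-0.0193,-0.003,0]
    - [0,0.01,-0.028,-0.003,0]
    - [0,0.016,-0.0354,-0.003,0]
    - [0,0.024,-0.0413,-0.003,0]
    - [0,0.033,-0.0456,-0.003,0]
    - [0,0.043,-0.048,-0.003,0]
    - [0,0.048,-0.0485,-0.003,0]
    - [0,0.048,-0.0485,-0.003,0]
    - [0,0.048,-0.0485,-0.003,0]

```text
t: 37.92
tool_pos: [0.4512, -0.1933, 0.2483]
tool_rot: [-2.217, -2.217, 0.006]
contact_force: [-6.8, -1.3, 1.1]
opening: 0.0103
grip_force: 31.1
```

Emit:
apply_moves:
  plan:
    - [0.04,0,0,0,0]
    - [0.04,0,0,0,0]
    - [0.04,0,0,0,0]
    - [0.04,0,0,-0.04,0]
    - [0.04,0,0,-0.08,0]
    - [0.04,0,0,-0.12,0]
    - [0.04,0,0,-0.12,0]
    - [0.04,0,0,-0.12,0]

```text
t: 38.58
tool_pos: [0.4536, -0.1948, 0.3734]
tool_rot: [2.217, 2.216, 0.003]
contact_force: [-0.2, 0.5, -1.0]
opening: 0.0399
grip_force: 0.0
```

Run:
```python
from h import *
p=shot("wrist");c=cloud(p,np.ones((420,560),bool));print(state()[0]["tool_pos"])
kp=c[(c[:,2]>.088)&(c[:,2]<.1)&(c[:,0]<.54)&(c[:,0]>.40)&(c[:,1]<-.15)&(c[:,1]>-.29)];print("pin",kp.mean(0),len(kp),np.ptp(kp,axis=0),pin(1.57))
for r in eyes.tip_of("keeper_pin",p)[:1]: print(ray(p,r["point"],.091))
print(go(.517,.2485,.16,96.6))
```

```text
[ 0.45301216 -0.19444232  0.37054319]
pin [ 0.45144842 -0.1978935   0.09486104] 161 [0.01063131 0.01154209 0.00847139] [ 0.45308752 -0.19486067]
[ 0.45224136 -0.19695085  0.091     ]
([0.4428, 0.0641, 0.0541], np.float64(-0.116))
```

Emit:
apply_moves:
  plan:
    - [0.05,0.443,0.064,0.03,-0.116]
    - [0.05,0.443,0.064,0.03,-0.116]
    - [0.05,0.443,0.064,0.03,-0.116]
    - [0.05,0.443,0.064,0.03,-0.116]
    - [0.05,0.443,0.064,0.03,-0.116]
    - [0.05,0.443,0.064,0.03,-0.116]
    - [0.05,0.443,0.064,0.03,-0.116]
    - [0.05,0.443,0.064,0.03,-0.116]
    - [0.05,0.443,0.064,0.03,-0.116]
    - [0.05,0.443,0.064,0.03,-0.116]
    - [0.05,0.443,0.064,0.03,-0.116]
    - [0.05,0.443,0.064,0.03,-0.116]

```text
t: 39.68
tool_pos: [0.5162, 0.2528, 0.3357]
tool_rot: [-2.081, -2.348, 0.005]
contact_force: [-0.7, -0.8, -1.0]
opening: 0.0502
grip_force: 0.0
```

Emit:
apply_moves:
  plan:
    - [0.05,0,0,0,0]
    - [0.05,0,0,0,0]
    - [0.05,0,0,0,0]

```text
t: 39.93
tool_pos: [0.5168, 0.2474, 0.3378]
tool_rot: [-2.091, -2.344, 0.003]
contact_force: [0.2, 0.4, 0.4]
opening: 0.0497
grip_force: 0.0
```

Run:
```python
from meas import *
p=shot("wrist");print(state()[0]["tool_pos"]);parts(p)
c=cloud(p,np.ones((420,560),bool)); d=c[(c[:,2]>.078)&(c[:,2]<.092)&(abs(c[:,0]-.517)<.04)&(abs(c[:,1]-.25)<.05)]
print(len(d),cv2.minAreaRect((d[:,:2]*1000).astype(np.float32)),np.median(d[:,2]))
c=c[(c[:,2]>.012)&(c[:,2]<.022)&(c[:,0]>.4)&(c[:,0]<.65)&(c[:,1]>.1)&(c[:,1]<.4)]
print(cv2.minAreaRect((c[:,:2]*1000).astype(np.float32)))
print(go(.517,.2485,.075,96.6))
```

```text
[0.51697539 0.2472678  0.33832613]
knob1 0.93 [237.0, 249.0, 260.0, 281.0] 578 z 0.03 ctr [488.  166.7] size [24. 25.] long 115 topctr [487.3 165.5  29.4]
knob1 0.77 [301.0, 252.0, 327.0, 280.0] 615 z 0.03 ctr [560.6 176.1] size [26. 26.] long 151 topctr [560.1 175.5  29.5]
hinge1 0.72 [264.0, 247.0, 292.0, 272.0] 476 z 0.02 ctr [523.1 171.3] size [20. 27.] long 6 topctr [524.2 171.1  19.9]
hinge1 0.57 [268.0, 106.0, 300.0, 128.0] 662 z 0.02 ctr [510.9 323.9] size [20. 28.] long 6 topctr [510.5 323.8  20. ]
hinge1 0.54 [303.0, 93.0, 331.0, 134.0] 792 z 0.026 ctr [539.8 328.7] size [23. 30.] long 98 topctr [539.9 328.9  24.7]
prism1 0.84 [301.0, 95.0, 331.0, 134.0] 805 z 0.026 ctr [539.9 328.7] size [23. 30.] long 98 topctr [539.9 328.7  24.7]
prism1 0.7 [231.0, 99.0, 260.0, 129.0] 774 z 0.025 ctr [473.4 320.4] size [23. 29.] long 98 topctr [473.2 321.2  24.7]
1069 ((516.8161010742188, 248.6240997314453), (15.375527381896973, 44.03580093383789), 6.366590976715088) 0.08357578736277385
((516.9266967773438, 248.14605712890625), (120.29796600341797, 250.38128662109375), 6.501645088195801)
([0.0011, -0.0001, 0.1094], np.float64(-0.002))
```

Emit:
apply_moves:
  plan:
    - [0.045,0.001,0,0.04,0]
    - [0.045,0.001,0,0.08,0]
    - [0.045,0.001,0,0.1,0]
    - [0.045,0.001,0,0.11,0]
    - [0.045,0.001,0,0.11,0]
    - [0.0,0.001,0,0.11,0]
    - [0.0,0.001,0,0.11,0]
    - [0.0,0.001,0,0.11,0]
    - [0.0,0.001,0,0.11,0]
    - [0.0,0.001,0,0.11,0]
    - [0.0,0.001,0,0.11,0]
  newtons: 70

```text
t: 41.05
tool_pos: [0.5175, 0.2497, 0.2318]
tool_rot: [2.089, 2.345, 0.002]
contact_force: [-5.6, -0.9, 6.7]
opening: 0.0147
grip_force: 70.5
```

Emit:
apply_moves:
  plan:
    - [0,0,0,-0.005,0]
    - [0,0,0,-0.015,0]
    - [0,0,0,-0.03,0]
    - [0,0,0,-0.045,0]
    - [0,0,0,-0.06,0]
    - [0,0,0,-0.075,0]
    - [0,0,0,-0.09,0]
    - [0,0,0,-0.1,0]
    - [0,0,0,-0.105,0]
    - [0,0,0,-0.105,0]

```text
t: 41.88
tool_pos: [0.5172, 0.2495, 0.3354]
tool_rot: [2.089, 2.345, 0.003]
contact_force: [0.0, 0.5, -8.7]
opening: 0.0148
grip_force: 68.7
```

Run:
```python
from meas import *
p=shot("wrist");o,M,f=state();print(o["opening"],o["grip_force"],o["contact_force"],o["wrist_torque"],o["tool_pos"],f)
c=cloud(p,np.ones((420,560),bool));z0=o["tool_pos"][2]-.073-.155
c=c[(abs(c[:,2]-(z0+.018))<.008)&(abs(c[:,0]-.517)<.1)&(abs(c[:,1]-.25)<.16)]
print(z0,len(c));r=cv2.minAreaRect((c[:,:2]*1000).astype(np.float32));print(r)
A=np.c_[c[:,:2]-[.517,.249],np.ones(len(c))];print("tilt plane (deg)",np.degrees(np.linalg.lstsq(A,c[:,2],rcond=None)[0][:2]))
print("over shelf",go(*shelf(-.068,0),.2,93.93))
```

```text
0.014897149987526366 68.6754834651947 [-0.13022545 -0.1897763  -8.66224578] [-0.00623725  0.04932333 -0.01290949] [0.5169469  0.24938417 0.33412983] 96.59579107077334
0.10612982501320353 11322
((517.212646484375, 267.33209228515625), (121.275634765625, 212.82891845703125), 6.62905740737915)
tilt plane (deg) [ 0.13643332 -0.1377328 ]
over shelf ([-0.5778, -0.014, -0.0206], np.float64(0.047))
```

Emit:
apply_moves:
  plan:
    - [0,-0.006,0,-0.006,0]
    - [0,-0.02,0,-0.014,0.003]
    - [0,-0.042,-0.001,-0.02,0.005]
    - [0,-0.068,-0.002,-0.022,0.007]
    - [0,-0.096,-0.002,-0.022,0.009]
    - [0,-0.124,-0.003,-0.022,0.011]
    - [0,-0.152,-0.004,-0.022,0.013]
    - [0,-0.18,-0.004,-0.022,0.015]
    - [0,-0.208,-0.005,-0.022,0.017]
    - [0,-0.236,-0.006,-0.022,0.019]
    - [0,-0.264,-0.006,-0.022,0.021]
    - [0,-0.292,-0.007,-0.022,0.023]

```text
t: 42.93
tool_pos: [0.5431, -0.044, 0.3561]
tool_rot: [2.118, 2.32, -0.001]
contact_force: [0.9, -0.3, -7.6]
opening: 0.0141
grip_force: 68.8
```

Emit:
apply_moves:
  plan:
    - [0,-0.028,-0.001,0,0.002]
    - [0,-0.056,-0.001,0,0.004]
    - [0,-0.084,-0.002,0,0.006]
    - [0,-0.112,-0.002,0,0.008]
    - [0,-0.14,-0.003,0,0.011]
    - [0,-0.168,-0.003,0,0.014]
    - [0,-0.196,-0.004,0,0.017]
    - [0,-0.224,-0.004,0,0.02]
    - [0,-0.248,-0.005,0,0.022]
    - [0,-0.268,-0.006,0,0.024]
    - [0,-0.28,-0.007,0,0.024]
    - [0,-0.286,-0.007,0,0.024]

```text
t: 43.93
tool_pos: [0.562, -0.3293, 0.3558]
tool_rot: [-2.147, -2.293, 0.001]
contact_force: [0.1, 0.1, -7.6]
opening: 0.0148
grip_force: 68.8
```

Emit:
apply_moves:
  plan:
    - [0,0,0,0,0]
    - [0,0,0,0,0]
    - [0,0,0,0,0]
    - [0,0,0,0,0]

```text
t: 44.27
tool_pos: [0.563, -0.3258, 0.356]
tool_rot: [-2.143, -2.297, -0.0]
contact_force: [-0.0, 0.2, -8.1]
opening: 0.015
grip_force: 68.8
```

Run:
```python
from meas import *
p=shot("wrist");cv2.imwrite("pics/w6.png",p["img"]);o,M,f=state();print(o["opening"],o["contact_force"],o["tool_pos"],f)
z0=o["tool_pos"][2]-.073-.155
c=cloud(p,np.ones((420,560),bool));t=shelf(-.068,0)
c=c[(abs(c[:,2]-(z0+.018))<.008)&(abs(c[:,0]-t[0])<.1)&(abs(c[:,1]-t[1])<.16)];print(z0,len(c),cv2.minAreaRect((c[:,:2]*1000).astype(np.float32)),t)
print(go(*t,.106,93.93))
```

```text
0.014917084991949053 [-0.71535237 -0.03913893 -7.88023205] [ 0.56306377 -0.32579597  0.35600588] 93.9824868685148
0.1280058825964959 10178 ((563.08935546875, -307.1575622558594), (120.81841278076172, 211.2542266845703), 3.9793455600738525) [ 0.5693599  -0.32616056]
([-0.0008, 0.0063, 0.0953], np.float64(0.001))
```

View pics/w6.png

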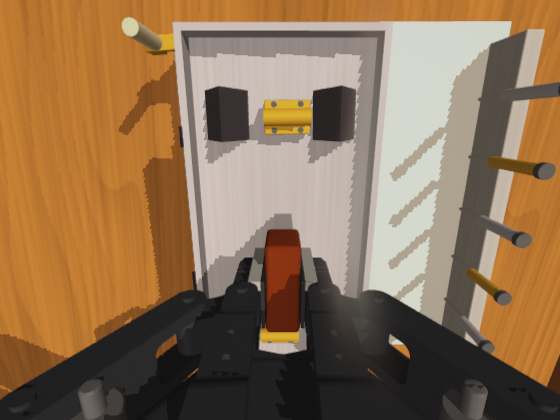

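Tray level over the shelf, with prisms at (227,115) and (333,113) and a hinge at (287,117) still in place. Lowering it now.

Emit:
apply_moves:
  plan:
    - [0,0,0.003,0.01,0]
    - [0,0,0.003,0.025,0]
    - [0,0,0.003,0.04,0]
    - [0,0,0.003,0.055,0]
    - [0,0,0.003,0.07,0]
    - [0,0,0.003,0.08,0]
    - [0,0,0.003,0.087,0]
    - [0,0,0.003,0.091,0]
    - [0,0,0.003,0.093,0]
    - [0,0,0.003,0.095,0]
    - [0,0,0.003,0.096,0]
    - [0,0,0.003,0.096,0]

```text
t: 45.32
tool_pos: [0.5662, -0.3269, 0.2619]
tool_rot: [2.144, 2.295, 0.0]
contact_force: [-3.0, 1.7, -1.4]
opening: 0.0147
grip_force: 69.7
```

Run:
```python
from meas import *
o,M,f=state();print(o["opening"],o["contact_force"],o["wrist_torque"],o["tool_pos"],f,(o["tool_pos"][:2]-SO)@np.c_[SU,SV])
```

```text
0.01474686248845441 [-3.00083629  1.74618788 -1.42046255] [0.37731343 0.63462755 0.00948807] [ 0.56622047 -0.32692242  0.26186792] 93.90685375179687 [-0.07118426 -0.0005449 ]
```

Emit:
apply_moves:
  plan:
    - [0,0,0.003,0,0]
    - [0,0,0.006,0,0]
    - [0,0,0.009,0,0]
    - [0,0,0.012,0,0]
    - [0,0,0.015,0,0]
    - [0,0,0.018,0,0]
    - [0,0,0.021,0,0]
    - [0,0,0.024,0,0]
    - [0,0,0.026,0,0]

```text
t: 46.07
tool_pos: [0.5923, -0.3256, 0.2618]
tool_rot: [2.143, 2.294, -0.002]
contact_force: [-6.3, -0.0, 1.8]
opening: 0.015
grip_force: 70.2
```

Emit:
apply_moves:
  plan:
    - [0,0,0.001,0,0]
    - [0,0,0.002,0,0]
    - [0,0,0.003,0,0]
    - [0,0,0.004,0,0]

```text
t: 46.4
tool_pos: [0.596, -0.3254, 0.2619]
tool_rot: [2.144, 2.295, -0.002]
contact_force: [-6.2, -0.4, -1.8]
opening: 0.015
grip_force: 69.7
```

Emit:
apply_moves:
  plan:
    - [0,0,0.001,0,0]
    - [0,0,0.002,0,0]
    - [0,0,0.003,0,0]
    - [0,0,0.004,0,0]

```text
t: 46.73
tool_pos: [0.6, -0.3251, 0.2618]
tool_rot: [2.144, 2.295, -0.002]
contact_force: [-5.5, -0.0, 2.4]
opening: 0.0146
grip_force: 70.4
```

Emit:
apply_moves:
  plan:
    - [0,0,0.001,0,0]
    - [0,0,0.002,0,0]
    - [0,0,0.003,0,0]
    - [0,0,0.004,0,0]

```text
t: 47.07
tool_pos: [0.6033, -0.3251, 0.2621]
tool_rot: [-2.143, -2.296, 0.007]
contact_force: [-12.9, -0.5, 6.7]
opening: 0.0152
grip_force: 70.9
```

Emit:
apply_moves:
  plan:
    - [0,0,0.001,0,0]
    - [0,0,0.002,0,0]
    - [0,0,0.003,0,0]
    - [0,0,0.004,0,0]

```text
t: 47.4
tool_pos: [0.6054, -0.3252, 0.2626]
tool_rot: [-2.138, -2.29, 0.015]
contact_force: [-27.6, 1.3, 15.9]
opening: 0.0147
grip_force: 72.2
```

Emit:
apply_moves:
  plan:
    - [0,0,0,0,0]
    - [0,0,0,0,0]
    - [0,0,-0.001,0,0]
    - [0,0,-0.002,0,0]
    - [0,0,-0.003,0,0]
    - [0,0,-0.003,0,0]

```text
t: 47.9
tool_pos: [0.6036, -0.3251, 0.2622]
tool_rot: [-2.142, -2.294, 0.008]
contact_force: [-15.4, 0.7, 7.3]
opening: 0.0148
grip_force: 71.0
```

Emit:
apply_moves:
  plan:
    - [0,0,-0.001,0,0]
    - [0,0,-0.0015,0,0]
    - [0,0,-0.0015,0,0]
    - [0.012,0,-0.0015,0,0]
    - [0.03,0,-0.0015,0,0]
    - [0.05,0,-0.0015,0,0]
    - [0.05,0,-0.0015,0,0]
    - [0.05,0,-0.0015,0,0]
    - [0.05,0,-0.0015,0,0]

```text
t: 48.65
tool_pos: [0.6038, -0.3242, 0.2607]
tool_rot: [2.143, 2.295, 0.001]
contact_force: [0.0, -0.3, -0.8]
opening: 0.05
grip_force: 0.0
```

Run:
```python
from h import *
o,M,f=state();print(o["opening"],o["contact_force"],o["tool_pos"],f)
```

```text
0.04996515429275353 [ 0.03840494 -0.27443992 -0.84221701] [ 0.60384126 -0.32415522  0.26074368] 93.9146643955315
```

Emit:
apply_moves:
  plan:
    - [0.05,0,0,-0.03,0]
    - [0.05,0,0,-0.07,0]
    - [0.05,0,0,-0.11,0]
    - [0.03,0,-0.04,-0.12,0]
    - [0.0,0,-0.08,-0.12,0]
    - [0.0,0,-0.1,-0.12,0]
    - [0.0,0,-0.1,-0.12,0]
    - [0.0,0,-0.1,-0.12,0]
    - [0.0,0,-0.1,-0.12,0]

```text
t: 49.4
tool_pos: [0.504, -0.3309, 0.3803]
tool_rot: [2.144, 2.295, 0.001]
contact_force: [-0.0, 0.1, -0.1]
opening: -0.0001
grip_force: 0.0
```

```bash
cat > tr.py <<'E'
from meas import *
def rear(p):
    c=cloud(p,np.ones((420,560),bool));s=np.c_[(c[:,:2]-SO)@np.c_[SU,SV],c[:,2]]
    w=s[(abs(s[:,2]-.048)<.003)&(s[:,0]>-.125)&(s[:,0]<-.05)&(abs(s[:,1])<.115)]
    b=np.array([(np.percentile(q[:,0],10),y) for y in np.arange(-.11,.111,.01) for q in[w[abs(w[:,1]-y)<.005]] if len(q)>5])
    print("rear edge: y range",b[:,1].min(),b[:,1].max(),"med",np.median(b[:,0]),"slope deg",np.degrees(np.arctan(np.polyfit(b[:,1],b[:,0],1)[0])))
E
python3 - <<'E'
from tr import *
p=shot("wrist");cv2.imwrite("pics/w7.png",p["img"]);rear(p);parts(p)
o,M,f=state();print(o["tool_pos"],o["opening"],(o["tool_pos"][:2]-SO)@np.c_[SU,SV])
print(go(*shelf(-.135,0),.0593,93.9))
E
```

```text
rear edge: y range -0.11 0.10999999999999989 med -0.09318135090199903 slope deg -0.15159395650384538
knob1 0.84 [324.0, 248.0, 351.0, 278.0] 565 z 0.06 ctr [ 569.3 -406. ] size [23. 25.] long 173 topctr [ 570.  -407.    59.4]
knob1 0.8 [386.0, 248.0, 409.0, 274.0] 521 z 0.06 ctr [ 640.8 -399.4] size [19. 27.] long 68 topctr [ 641.1 -401.    59.4]
knob1 0.45 [218.0, 26.0, 560.0, 338.0] 59109 z 0.11 ctr [ 592.9 -323.6] size [284. 292.] long 94 topctr [ 712.6 -322.   104.9]
knob1 0.34 [215.0, 25.0, 295.0, 61.0] 1487 z 0.096 ctr [ 476.1 -196.1] size [16. 69.] long 9 topctr [ 452.  -199.4   95.5]
hinge1 0.79 [368.0, 111.0, 405.0, 133.0] 693 z 0.051 ctr [ 603.4 -250.7] size [21. 34.] long 1 topctr [ 600.2 -250.8   50.1]
hinge1 0.7 [352.0, 248.0, 380.0, 271.0] 447 z 0.05 ctr [ 606.5 -407.1] size [27. 27.] long 2 topctr [ 607.3 -403.6   50.1]
prism1 0.92 [401.0, 100.0, 426.0, 139.0] 796 z 0.056 ctr [ 629.3 -247. ] size [30. 30.] long 7 topctr [ 629.9 -247.5   54.6]
prism1 0.56 [329.0, 101.0, 358.0, 137.0] 835 z 0.056 ctr [ 563.2 -252.1] size [27. 32.] long 96 topctr [ 562.8 -252.    54.5]
prism1 0.4 [386.0, 250.0, 409.0, 276.0] 533 z 0.06 ctr [ 640.5 -400.3] size [19. 30.] long 67 topctr [ 641.  -400.9   59.4]
[ 0.50436052 -0.33082095  0.37976933] -2.2678692160659912e-05 [-0.13316595 -0.00019452]
([0.0001, -0.0018, 0.1658], np.float64(0.001))
```

View pics/w7.png

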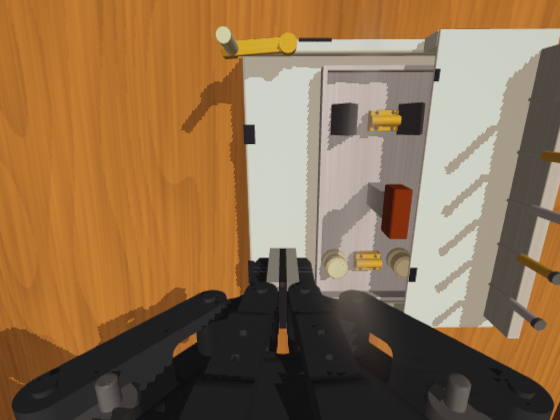

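The tray sits square under the hood with all six parts in it: (344,117), (384,120), (411,117), (336,264), (368,261) and (399,262). I'll push it again low on its rear wall to confirm the stop.

Emit:
apply_moves:
  plan:
    - [0,0,0,0.04,0]
    - [0,0,0,0.08,0]
    - [0,0,0,0.12,0]
    - [0,0,0,0.15,0]
    - [0,0,0,0.164,0]
    - [0,0,0.005,0.164,0]
    - [0,0,0.01,0.164,0]
    - [0,0,0.014,0.164,0]
    - [0,0,0.016,0.164,0]
    - [0,0,0.018,0.164,0]

```text
t: 50.43
tool_pos: [0.523, -0.3304, 0.2189]
tool_rot: [2.141, 2.293, 0.0]
contact_force: [-0.8, -0.2, 0.0]
opening: 0.0007
grip_force: 0.0
```

Emit:
apply_moves:
  plan:
    - [0,0,0.001,0,0]
    - [0,0,0.002,0,0]
    - [0,0,0.003,0,0]
    - [0,0,0.004,0,0]

```text
t: 50.77
tool_pos: [0.5255, -0.3294, 0.2162]
tool_rot: [2.145, 2.296, 0.0]
contact_force: [-0.0, -0.5, -1.3]
opening: 0.0003
grip_force: 0.0
```

Emit:
apply_moves:
  plan:
    - [0,0,0.001,0,0]
    - [0,0,0.002,0,0]
    - [0,0,0.003,0,0]
    - [0,0,0.004,0,0]

```text
t: 51.1
tool_pos: [0.5295, -0.3292, 0.216]
tool_rot: [-2.144, -2.296, 0.0]
contact_force: [1.0, 0.2, 0.4]
opening: 0.0003
grip_force: 0.0
```

Emit:
apply_moves:
  plan:
    - [0,0,0.001,0,0]
    - [0,0,0.002,0,0]
    - [0,0,0.003,0,0]
    - [0,0,0.004,0,0]

```text
t: 51.43
tool_pos: [0.5336, -0.3289, 0.216]
tool_rot: [-2.145, -2.296, 0.0]
contact_force: [0.7, -0.1, -0.0]
opening: 0.0002
grip_force: 0.0
```

Emit:
apply_moves:
  plan:
    - [0,0,0.001,0,0]
    - [0,0,0.002,0,0]
    - [0,0,0.0025,0,0]

```text
t: 51.68
tool_pos: [0.536, -0.3287, 0.216]
tool_rot: [-2.144, -2.296, 0.001]
contact_force: [-2.3, -0.1, 1.6]
opening: 0.0001
grip_force: 1.0
```

Contact. I'll push a little further and watch how fast the force rises.

Emit:
apply_moves:
  plan:
    - [0,0,0.0005,0,0]
    - [0,0,0.001,0,0]
    - [0,0,0.001,0,0]

```text
t: 51.93
tool_pos: [0.5364, -0.3288, 0.216]
tool_rot: [-2.143, -2.294, 0.003]
contact_force: [-5.3, 0.5, 2.8]
opening: -0.0002
grip_force: 2.7
```

Emit:
apply_moves:
  plan:
    - [0,0,0.0005,0,0]
    - [0,0,0.001,0,0]
    - [0,0,0.001,0,0]

```text
t: 52.18
tool_pos: [0.5369, -0.3288, 0.216]
tool_rot: [-2.141, -2.293, 0.005]
contact_force: [-9.0, -0.3, 5.3]
opening: -0.0002
grip_force: 4.3
```

Emit:
apply_moves:
  plan:
    - [0,0,0.0005,0,0]
    - [0,0,0.001,0,0]
    - [0,0,0.001,0,0]

```text
t: 52.43
tool_pos: [0.5374, -0.3289, 0.2159]
tool_rot: [-2.14, -2.292, 0.007]
contact_force: [-11.2, -0.6, 6.5]
opening: 0.0001
grip_force: 5.8
```

Emit:
apply_moves:
  plan:
    - [0,0,0.001,0,0]
    - [0,0,0.002,0,0]
    - [0,0,0.003,0,0]
    - [0,0,0.003,0,0]
    - [0,0,0.003,0,0]

```text
t: 52.85
tool_pos: [0.5388, -0.329, 0.2159]
tool_rot: [-2.136, -2.288, 0.013]
contact_force: [-21.7, 0.5, 12.8]
opening: -0.0004
grip_force: 10.7
```

Emit:
apply_moves:
  plan:
    - [0,0,-0.004,0,0]
    - [0,0,-0.01,0,0]
    - [0,0,-0.02,0,0]
    - [0,0,-0.03,0,0]
    - [0,0,-0.03,-0.04,0]
    - [0,0,-0.03,-0.08,0]
    - [0,0,-0.03,-0.12,0]
    - [0,0,-0.03,-0.16,0]
    - [0,0,-0.03,-0.16,0]
    - [0,0,-0.03,-0.16,0]

```text
t: 53.68
tool_pos: [0.5122, -0.3308, 0.3805]
tool_rot: [2.139, 2.29, 0.001]
contact_force: [-0.1, 0.5, -1.2]
opening: -0.0
grip_force: 0.0
```

Run:
```python
from tr import *
p=shot("wrist");rear(p)
c=cloud(p,np.ones((420,560),bool))
kp=c[(c[:,2]>.088)&(c[:,2]<.1)&(c[:,0]<.5)&(c[:,0]>.40)&(c[:,1]<-.15)&(c[:,1]>-.26)];print("pin",kp.mean(0),len(kp),np.ptp(kp,axis=0))
print(state()[0]["tool_pos"],go(.452,-.197,.2,90))
p0=np.array([.452,-.197])
for th in(1.4,1.2,1,.8,.6,.4,.2,0,-.06):
    d=pin(th)-p0; print(th,np.round([d[1],d[0]],4))
```

```text
rear edge: y range -0.08000000000000002 0.10999999999999989 med -0.0930490721815799 slope deg -0.20558883801762357
pin [ 0.45236398 -0.19970886  0.0949101 ] 258 [0.01138357 0.01166676 0.00957736]
[ 0.51173246 -0.33042395  0.37721895] ([0.1372, -0.0506, 0.0222], np.float64(0.068))
1.4 [-0.0062  0.0024]
1.2 [-0.0157  0.0057]
1 [-0.0242  0.0108]
0.8 [-0.0316  0.0176]
0.6 [-0.0375  0.0256]
0.4 [-0.0417  0.0347]
0.2 [-0.044   0.0444]
0 [-0.0443  0.0544]
-0.06 [-0.044   0.0574]
```

Emit:
apply_moves:
  plan:
    - [0.04,0.03,-0.012,0,0.068]
    - [0.04,0.07,-0.025,0,0.068]
    - [0.04,0.136,-0.05,0,0.068]
    - [0.04,0.136,-0.05,0,0.068]
    - [0.04,0.136,-0.05,0,0.068]
    - [0.04,0.136,-0.05,0.02,0.068]
    - [0.04,0.136,-0.05,0.05,0.068]
    - [0.04,0.136,-0.05,0.08,0.068]
    - [0.04,0.136,-0.05,0.08,0.068]
    - [0.04,0.136,-0.05,0.08,0.068]
  newtons: 30

```text
t: 54.57
tool_pos: [0.4518, -0.1977, 0.2927]
tool_rot: [-2.217, -2.216, 0.003]
contact_force: [1.3, -0.4, 0.6]
opening: 0.0398
grip_force: 0.0
```

Run:
```python
from tr import *
p=shot("wrist");print(state()[0]["tool_pos"],state()[2],go(.453,-.1983,.0935,90))
for r in eyes.tip_of("keeper_pin",p)[:1]: print(ray(p,r["point"],.091))
p0=pin(1.5)
for th in(1.5,1.4,1.2,1,.8,.6,.4,.2,0,-.05):
    d=pin(th)-p0; print(th,np.round([d[1],d[0]],4))
```

```text
[ 0.4526674  -0.19821808  0.29519583] 89.99370629331496 ([-0.0001, 0.0004, 0.047], np.float64(-0.0))
[ 0.44961535 -0.1987705   0.091     ]
1.5 [0. 0.]
1.4 [-0.0049  0.0009]
1.2 [-0.0143  0.0043]
1 [-0.0229  0.0094]
0.8 [-0.0303  0.0161]
0.6 [-0.0362  0.0242]
0.4 [-0.0403  0.0332]
0.2 [-0.0426  0.043 ]
0 [-0.0429  0.0529]
-0.05 [-0.0427  0.0554]
```

Emit:
apply_moves:
  plan:
    - [0.04,0,0,0.025,0]
    - [0.04,0,0,0.047,0]
    - [0.04,0,0,0.047,0]
    - [0.04,0,0,0.047,0]
    - [0,0,0,0.047,0]
    - [0,0,0,0.047,0]
    - [0,0,0,0.047,0]
    - [0,0,0,0.047,0]
    - [0,0,0,0.047,0]

```text
t: 55.42
tool_pos: [0.4517, -0.199, 0.2515]
tool_rot: [-2.217, -2.22, 0.012]
contact_force: [-16.4, -2.0, 13.9]
opening: 0.0104
grip_force: 29.3
```

Emit:
apply_moves:
  plan:
    - [0,-0.005,0.001,-0.002,0]
    - [0,-0.0143,0.0043,-0.002,0]
    - [0,-0.0229,0.0094,-0.002,0]
    - [0,-0.0303,0.016,-0.002,0]
    - [0,-0.0362,0.024,-0.002,0]
    - [0,-0.0403,0.033,-0.002,0]
    - [0,-0.0426,0.043,-0.002,0]
    - [0,-0.043,0.053,-0.002,0]
    - [0,-0.0427,0.0565,-0.002,0]
    - [0,-0.0427,0.0565,-0.002,0]
    - [0,-0.0427,0.0565,-0.002,0]

```text
t: 56.33
tool_pos: [0.5064, -0.2433, 0.2519]
tool_rot: [-2.216, -2.218, 0.024]
contact_force: [-23.9, -11.2, 7.5]
opening: 0.0104
grip_force: 31.2
```

Run:
```python
from tr import *
o,M,f=state();print(o["tool_pos"],o["opening"],o["grip_force"],o["contact_force"],pin(0))
```

```text
[ 0.50644894 -0.24329484  0.25185298] 0.010367535635918069 31.152192056179047 [-23.94891557 -11.22301785   7.49321596] [ 0.50639408 -0.24127649]
```

Emit:
apply_moves:
  plan:
    - [0.02,0,0,0,0]
    - [0.04,0,0,0,0]
    - [0.04,0,0,0,0]
    - [0.04,0,0,-0.03,0]
    - [0.04,0,0,-0.07,0]
    - [0.04,0,0,-0.11,0]
    - [0.04,0,0,-0.13,0]
    - [0.04,0,0,-0.13,0]
    - [0.04,0,0,-0.13,0]

```text
t: 57.08
tool_pos: [0.5101, -0.2408, 0.3842]
tool_rot: [2.217, 2.218, 0.002]
contact_force: [-1.0, -0.5, -0.2]
opening: 0.0398
grip_force: 0.0
```

Run:
```python
from tr import *
p=shot("wrist");cv2.imwrite("pics/w8.png",p["img"]);print(state()[0]["tool_pos"]);rear(p)
c=cloud(p,np.ones((420,560),bool))
kp=c[(c[:,2]>.088)&(c[:,2]<.1)&(c[:,0]<.55)&(c[:,0]>.45)&(c[:,1]<-.2)&(c[:,1]>-.28)];print("pin",kp.mean(0),len(kp))
br=c[(c[:,2]>.051)&(c[:,2]<.064)&(c[:,0]<.54)&(c[:,0]>.46)&(c[:,1]<-.19)&(c[:,1]>-.232)];b=np.array([(np.median(s[:,0]),y) for y in np.arange(-.23,-.195,.004) for s in[br[abs(br[:,1]-y)<.002]] if len(s)>3]);print("arm dir from -y, deg (shut=3.93):",np.degrees(np.arctan(-np.polyfit(b[:,1],b[:,0],1)[0])))
p=shot("side");cv2.imwrite("pics/side9.png",p["img"]);parts(p,("loupe","card_carrier","screwdriver"))
```

```text
[ 0.50957952 -0.24052081  0.38173841]
rear edge: y range -0.11 0.10999999999999989 med -0.09295852249757885 slope deg -0.15907146394811578
pin [ 0.50474447 -0.24078544  0.09507415] 150
arm dir from -y, deg (shut=3.93): 5.29015245880354
loupe 0.9 [136.0, 286.0, 158.0, 313.0] 461 z 0.039 ctr [707.3 243.9] size [35. 38.] long 158 topctr [706.2 243.5  38.7]
card_carrier 0.63 [138.0, 177.0, 202.0, 259.0] 1737 z 0.057 ctr [807.6  77.5] size [ 53. 172.] long 104 topctr [805.1  81.9  49.2]
screwdriver 0.97 [196.0, 198.0, 246.0, 230.0] 399 z 0.027 ctr [723.9  13.2] size [ 23. 122.] long 2 topctr [750.9  13.3  26.2]
screwdriver 0.34 [322.0, 99.0, 405.0, 188.0] 3132 z 0.113 ctr [ 594.5 -321.4] size [156. 278.] long 108 topctr [ 592.4 -313.3   80.8]
```

View pics/w8.png

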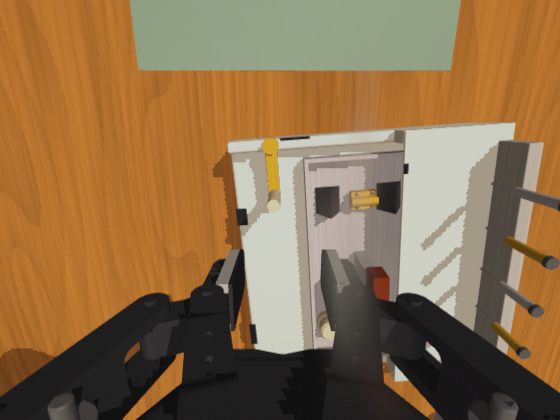

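View pics/side9.png

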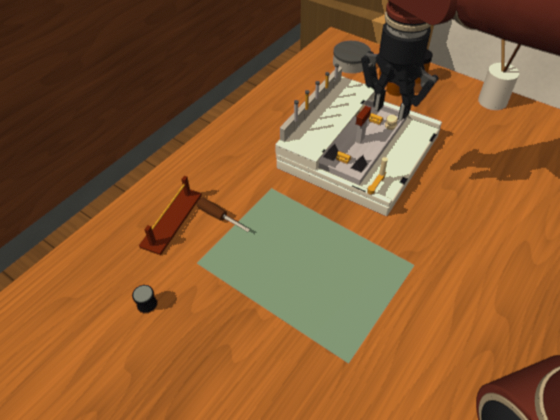

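The keeper is square across the mouth, from (271,145) to (274,202). The tray edge hasn't moved, the mat is empty, and the bystanders are where they were. Handing in.

```bash
python3 -c "
from station import ctrl
print(ctrl.finish_job())"
```

```text
the job is handed in; nothing more can be done
None
```

The job is handed in: all six parts are in the tray, it sits hard against the stop under the hood (it didn't move under a 22 N push), the keeper is shut behind it, and the card carrier, loupe and screwdriver were not disturbed.

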